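# Crack a nut with the mallet-struck nutcracker at breakfast

## Robot

A 6-joint arm with a two-finger parallel gripper is mounted at the origin on a cart in front of the work surface, level with it; the furniture and walls round the work are solid. World frame = base frame: x ahead of the robot, y to its left, z up, the work surface at z = 0. Lengths are in mm, angles in rad, forces in N, time in s.
With the tool pointing down it reaches from about 350 to 875 mm from the base axis. Payload 4.2 kg.
Tool frame: the origin (TCP) lies midway between the tips of the shut fingers; the grasp point (between the pads) lies 19 mm behind it; z points along the fingers, y is the direction in which the jaws open and shut (so a half turn about z gives the same grasp; the last joint's range is limited). The gripper opens to 85 mm and grips with 20 to 120 N. Pads are 22 mm wide; open, the fingers measure 114 mm over their backs; the gripper's body (76 mm by 85 mm) begins 54 mm behind the grasp point. The pads swing forward as they close: fully open they stand 13 mm farther back than shut.
Start: joints at [1.377, 0.385, 0.008, 0, -1.194, -0.259], TCP at [273.394, 562.01, 231.312] pointing down, gripper open.
Joint ranges: [-3.14, 3.14], [-1.21, 2.06], [-1.07, 1.41], [-3.16, 2.05], [-2.99, -0.16], [-3.1, 3.1]. Speed limits (rad/s): [2.79, 2.79, 3.14, 3.14, 3.14, 3.14].

## Interface

Orientations are given as a unit quaternion [x, y, z, w].
In Python, from bench import arm gives the robot as it stands.
- The arm moves only by the tool servo_tool, never from a script. Its argument "rows" is a list of rows, each an object of numbers: "fingers": the finger opening in cm, from 0 to 8.54; "x", "y", "z": the shift along the tool's x, y, z in cm; "turn": the turn about the tool's z in degrees. A call has 1 to 10 rows; each row shifts and turns the commanded pose from where the row before left it, along the tool's axes as they then stand; what a row does not reach is not made up. A row lasts 1/12 s, in which the tool goes at most 41.7 mm and 7.16 degrees, less where a joint would pass 70% of its speed; a pose out of reach is approached as far as the arm can. A call is refused whole if a number of a shift passes 4.17 or a number of a turn 7.16, either way. A call with a gripper value outside its range is refused whole. The fingers move at their own pace and stop on an object; the grip force is fixed at half the most. Time passes only in rows, so rows that do not move let the fingers close. It gives the time, the measured TCP pose, the force and the opening at its end, in the units of the state.
- arm.read_state(): the state, without advancing time (a new reading comes with each control period).
- arm.get_image(name): name is "side" or "top" or "wrist"; returns (picture, depth): 420x560x3 uint8, red, green, blue; 420x560 float32, mm along the optical axis (not along the pixel's ray), 0 where there is no reading.
- arm.camera_model(name): a dict with "fx", "fy", "cx", "cy" (pixels), "pose" (4x4, takes a point from camera to world coordinates). Camera axes: x right, y down, z forward; pixel columns grow to the right and rows downward; lengths in mm; the calibration is good to about 2 mm. The wrist camera is an equidistant fisheye: a pixel r from the principal point sees the ray r / f radians off the axis. A picture is of the moment at which its call begins: read the wrist's pose just before it. camera_model takes no time and is no camera call; for the wrist camera it gives the pose at the moment of the call.
- arm.job_done(): hands the job in, once; it reports no verdict.
The state is a dict: "clock": time; "joints": joint angles; "joint_vel": joint speeds; "joint_efforts": joint torques, N m; "position": TCP position; "ee_rot": TCP orientation; "contact_force": force on the tool from outside, world axes, zero at the start; "wrist_torque": the same for the moment, N m; "gripper_width": finger opening in mm.
Only numpy, scipy, OpenCV 4.12 (cv2) and the standard library are available. Lean on these libraries where they do the work, as an engineer would, in place of code of your own. Each camera call takes 0.05 s, during which the arm holds its last target.

## Task

Crack one of the nuts: drop it into the nutcracker's feed funnel so that it rolls in under the sprung striker pin, then take the mallet by its handle and strike the pin right down with a brisk blow, so that the nut is driven through the jaws and falls into the white bowl below. Then put the mallet back on its black tray. Leave the other two nuts on their board and never push the pin with the gripper itself.

Things in the scene. Friction and masses are not known exactly. Their poses are not given: they have to be found in the camera images.
- cracker: nutcracker: grey iron frame on a dark wooden base, fixed to the table, turned by up to 20 degrees. Origin on the table under the striker pin's axis; +x away from the funnel (70 mm on the -x side) to the column (48 to 72 mm on the +x side, up to 136 mm high), z up. Base from 125 mm at -x to 80 mm at +x, 112 mm wide. Top arm under the pin's head: 44 mm wide, up to 143 mm high
- funnel (a point): centre of the round mouth of the nutcracker's bright steel funnel, 156 mm above the table; mouth 68 mm wide inside, narrowing over 31 mm to a 36 mm neck. Under it a chute leads down to the pin; a nut dropped in rolls there by itself in about a second. Axes as the nutcracker's: the pin is 70 mm along +x. The rim stays lower than the pin's head even when the pin is down
- seat (a point): centre that a nut has when it lies in the nutcracker under the pin, on the two sprung jaws: on the pin's axis, 82 mm above the table. A nut that has rolled in lies within 5 mm of it. Axes as the nutcracker's
- pin_top (a point): centre of the flat top of the striker pin's round steel head, 29 mm across and 16 mm high, 188 mm above the table at rest; the pin stands upright, with a coil spring under its head, and this point goes straight down with it. Axes as the nutcracker's
- pin (a joint): how far the striker pin is down, m: 0 at rest, 0.028 fully down (stop). Its spring pushes back with about 1 N at the top and 4 N at the bottom, and the jaws add up to about 8 N while a nut passes. The pin meets a seated nut after about 10 mm; the nut drops through at about 22 to 25 mm. It springs back up when released
- bowl (a point): centre that a nut has when it lies in the middle of the white bowl fixed in the nutcracker under the jaws, 40 mm above the table; the bowl is 80 mm wide and 32 mm high
- mallet_head (a point): centre of the head of the wooden mallet, which stands on one striking face on the tray at the start. Head: pale wood, 48 x 48 mm, 72 mm high, brass bands; flat striking faces 36 mm above and below this point (z). The straight flat-sided handle, 17 mm wide (y), 26 mm high (z), runs at this point's height along -x, 24 to 154 mm from it. About 0.15 kg, balance 12 mm along the handle; a blow tends to turn it in the grip, so hold it firmly, close to the head
- tray: black plastic tray, 175 mm (its x) by 285 mm (its y), fixed to the table, floor 3 mm and rim 13 mm above the table; origin at the centre of its underside. The mallet belongs on it
- nut_board: wooden serving board, 200 mm (its x) by 84 mm (its y), 12 mm thick, fixed to the table, with three dimples in a row along its x axis, 68 mm apart, the middle one at its centre; origin at the centre of its underside. Board and tray lie on either side of the nutcracker and may change places
- nut_a_centre (a point): one of three equal macadamia nuts lying in the dimples of nut_board: hard brown ball, 30 mm across, with a pale sawn line round it. This point is its centre, about 24 mm above the table at the start. Starts in the board's -x dimple; rolls freely, axes mean nothing
- nut_b_centre (a point): one of three equal macadamia nuts lying in the dimples of nut_board: hard brown ball, 30 mm across, with a pale sawn line round it. This point is its centre, about 24 mm above the table at the start. Starts in the middle dimple; rolls freely, axes mean nothing
- nut_c_centre (a point): one of three equal macadamia nuts lying in the dimples of nut_board: hard brown ball, 30 mm across, with a pale sawn line round it. This point is its centre, about 24 mm above the table at the start. Starts in the board's +x dimple; rolls freely, axes mean nothing
- mallet: the mallet as a whole; origin at the centre of its lower striking face, 36 mm under point mallet_head, same axes

How it is judged:
By the outcome, as a careful person would: the job done as asked, in the order asked, and still so for the second after the job is handed in, with the robot touching nothing.
It also fails if it takes over 72 s, if anything falls off the work surface, if the arm or the gripper's body presses on something with over 40 N, if the wrist force passes 120 N, or if a joint passes its speed limit or range.

## Working session

There is one attempt and no reset: what is moved stays moved. The work goes in short steps, Python scripts to look and compute and a tool call to move; the robot and the scene stay as the last step left them, time stands still between calls to the robot, and variables do not carry over. Pictures are saved under pics/ and viewed, and the job is handed in when it is done.

Besides the shell and the picture viewer there is one more tool, called in YAML: its name, and indented under it one key for each argument. servo_tool: Moves the arm, as the interface text tells. Its arguments: {"type":"object","properties":{"rows":{"type":"array","items":{"type":"object","properties":{"fingers":{"type":"number"},"x":{"type":"number"},"y":{"type":"number"},"z":{"type":"number"},"turn":{"type":"number"}}}}},"required":["rows"]}

```bash
mkdir -p pics; ls
cat > h.py <<'E'
import numpy as np, cv2, json
from bench import arm
def snap(n,f):
    m=arm.camera_model(n); im,d=arm.get_image(n)
    cv2.imwrite('pics/'+f+'.png',im[:,:,::-1]); np.savez('pics/'+f+'.npz',im=im,d=d,K=[m['fx'],m['fy'],m['cx'],m['cy']],P=np.array(m['pose']))
def cloud(f):
    z=np.load('pics/'+f+'.npz'); d=z['d'];fx,fy,cx,cy=z['K'];v,u=np.mgrid[:d.shape[0],:d.shape[1]]
    p=np.stack([(u-cx)/fx*d,(v-cy)/fy*d,d],-1)@z['P'][:3,:3].T+z['P'][:3,3]
    p[d==0]=np.nan
    return p,z['im']
E
python3 - <<'E'
from h import *
snap('top','t0');snap('side','s0')
s=arm.read_state();print(s)
for n in('top','side'):print(arm.camera_model(n))
E
```

```text
pics
{'clock': 0.1, 'joints': array([ 1.37660682e+00,  3.85449372e-01,  6.76568377e-03, -4.63604486e-04,
       -1.19401841e+00, -2.58632192e-01]), 'joint_vel': array([ 0.0010063 , -0.00155919,  0.00367147,  0.00068213, -0.00103789,
        0.0004223 ]), 'joint_efforts': array([ 1.41921265e-05, -3.93317628e+01,  1.88932014e+01,  4.19789270e+00,
       -2.55581232e-03,  6.06532254e-06]), 'position': array([273.16929353, 561.55107124, 230.34627407]), 'ee_rot': array([ 9.74458708e-01, -2.24564629e-01, -1.84651268e-04,  9.59333749e-04]), 'contact_force': array([-0.08772754,  0.31891679,  0.7412487 ]), 'wrist_torque': array([-0.02878214, -0.03466339, -0.017323  ]), 'gripper_width': 85.39201966591412}
{'fx': 505.5548975209093, 'fy': 505.5548975209093, 'cx': 278.16669931002804, 'cy': 209.48261651788576, 'pose': array([[-4.06002009e-03, -9.82672599e-01,  1.85305366e-01,
         2.99498658e+02],
       [-9.99779845e-01,  7.80359345e-03,  1.94773161e-02,
        -4.46334389e+00],
       [-2.05858726e-02, -1.85185492e-01, -9.82487942e-01,
         1.34322478e+03],
       [ 0.00000000e+00,  0.00000000e+00,  0.00000000e+00,
         1.00000000e+00]])}
{'fx': 446.7606393584263, 'fy': 446.7606393584263, 'cx': 279.70400006079274, 'cy': 208.07744892446996, 'pose': array([[ 8.63473748e-01, -3.06787696e-01,  4.00367826e-01,
         3.75008867e+01],
       [-5.04188663e-01, -5.02342697e-01,  7.02456836e-01,
        -8.73086623e+02],
       [-1.43832607e-02, -8.08413956e-01, -5.88438610e-01,
         8.60305259e+02],
       [ 0.00000000e+00,  0.00000000e+00,  0.00000000e+00,
         1.00000000e+00]])}
```

View pics/t0.png

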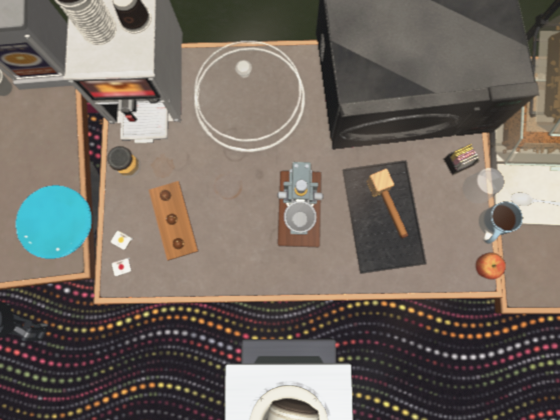

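View pics/s0.png

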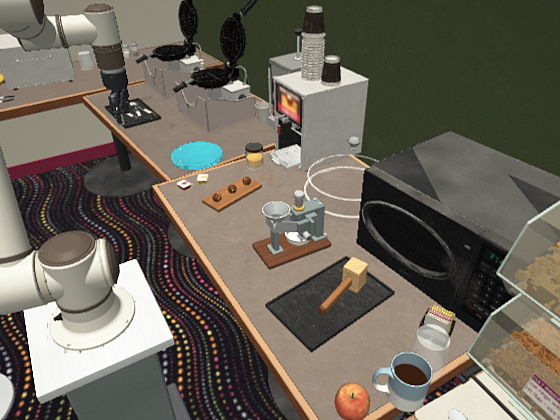

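The top view shows nuts at (165,195), (172,219) and (178,243), the funnel at (299,217), the pin at (301,185), and the mallet head at (381,181) with its handle running to (404,235). Next I'll measure these.

Run:
```python
from h import *
p,im=cloud('t0')
for u,v in[(165,195),(172,219),(178,243),(299,217),(301,185),(381,181),(404,235),(345,170),(408,163),(424,263),(361,271),(281,170),(320,170),(320,246),(279,246),(240,200),(330,260),(50,220)]:
    print((u,v),p[v,u].round(1),im[v,u])
z=np.load('pics/t0.npz');fx,fy,cx,cy=z['K']
def proj(w,P=z['P'],K=z['K']):
    c=P[:3,:3].T@(np.array(w)-P[:3,3]);return c[:2]/c[2]*K[0]+K[2:]
print(proj([273,562,231]))
z=np.load('pics/s0.npz');print(proj([273,562,231],z['P'],z['K']))
for f in('t0','s0'):
    z=np.load('pics/'+f+'.npz')['im']
    c={'t0':(130,140,450,280),'s0':(180,160,400,350)}[f]
    k=cv2.resize(z[c[1]:c[3],c[0]:c[2],::-1],None,fx=2.5 if f=='t0' else 3,fy=2.5 if f=='t0' else 3,interpolation=cv2.INTER_CUBIC)
    cv2.imwrite(f'pics/{f}z.png',k)
```

```text
(165, 195) [587.8 322.4  35.3] [151 105  76]
(172, 219) [522.  300.2  40.7] [139  91  62]
(178, 243) [nan nan nan] [147  97  67]
(299, 217) [516.  -31.9  91.2] [194 193 187]
(301, 185) [575.3 -35.3 188.4] [205 208 211]
(381, 181) [ 611.4 -244.2   73.6] [239 208 149]
(404, 235) [ 473.7 -300.6   53.6] [132  85  60]
(345, 170) [ 658.  -159.8   12.6] [78 71 67]
(408, 163) [ 680.4 -334.5   -3.1] [147 131 119]
(424, 263) [ 405.2 -358.3   12.7] [72 68 65]
(361, 271) [ 385.2 -193.3   14.8] [59 58 56]
(281, 170) [662.2  13.9   2.9] [140 122 110]
(320, 170) [661.3 -92.7   2.6] [151 136 124]
(320, 246) [452.9 -88.8   0.9] [145 129 118]
(279, 246) [453.5  20.3   1.6] [126 110 100]
(240, 200) [580.5 126.1  -3. ] [148 132 120]
(330, 260) [ 415.5 -114.5    0.8] [154 139 126]
(50, 220) [528.1 641.2   3.4] [ 69 196 215]
[ 28.19576054 318.25547067]
[124.63691668 121.79589063]
```

View pics/t0z.png

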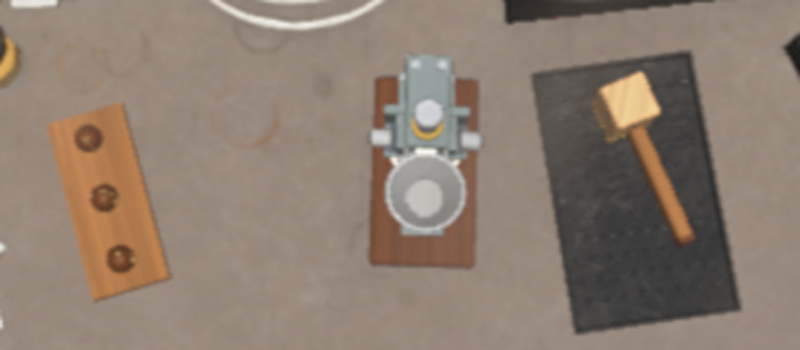

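View pics/s0z.png

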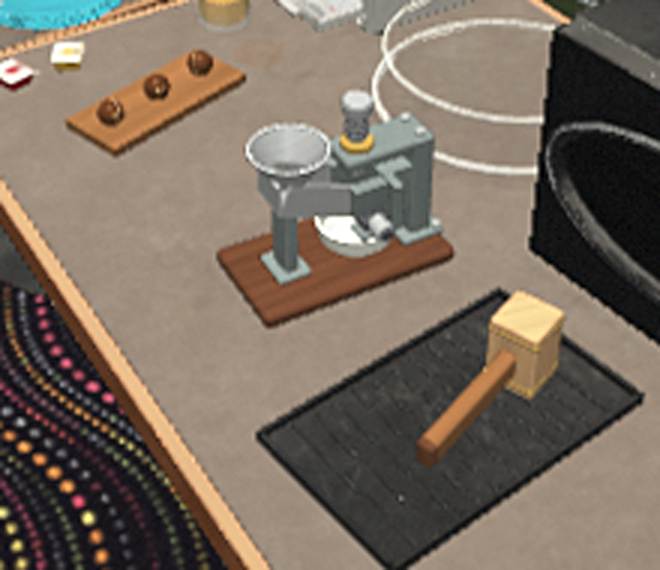

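The enlarged views make each object clear. Next I'll refine the poses from the depth data.

Run:
```python
from h import *
for f in('t0','s0'):
    p,im=cloud(f); X,Y,Z=p[...,0],p[...,1],p[...,2]
    print(f)
    m=(Z>182)&(Z<195)&(abs(X-575)<60)&(abs(Y+35)<60); q=p[m];print('pin',m.sum(),q.mean(0).round(1),(q.min(0)/2+q.max(0)/2).round(1))
    m=(Z>150)&(Z<162)&(abs(X-516)<45)&(abs(Y+32)<50); q=p[m]
    A=np.c_[2*q[:,:2],np.ones(len(q))];b=(q[:,:2]**2).sum(1);s=np.linalg.lstsq(A,b,rcond=None)[0];print('rim',m.sum(),s[:2].round(1),np.sqrt(s[2]+s[0]**2+s[1]**2).round(1),q[:,2].mean())
    m=(Z>70)&(Z<82)&(abs(X-611)<70)&(abs(Y+250)<60); q=p[m]
    r=cv2.minAreaRect(q[:,:2].astype(np.float32));print('head',m.sum(),q.mean(0).round(1),r)
    h=(Z>40)&(Z<62)&(X>440)&(X<575)&(Y<-230)&(Y>-330); q=p[h];c=q.mean(0);w,V=np.linalg.eigh(np.cov(q[:,:2].T));print('handle',h.sum(),c.round(1),V[:,1],np.degrees(np.arctan2(V[1,1],V[0,1])))
    for c in[(588,322),(522,300),(455,285)]:
        m=(Z>20)&(Z<48)&(abs(X-c[0])<28)&(abs(Y-c[1])<28); q=p[m]
        if m.sum()>8:
            A=np.c_[2*q,np.ones(len(q))];b=(q**2).sum(1);s=np.linalg.lstsq(A,b,rcond=None)[0]
            print('nut',m.sum(),q.mean(0).round(1),'fit',s[:3].round(1),q[:,2].max())
    m=(Z>7)&(Z<16)&(X>380)&(X<700)&(Y>200)&(Y<400);q=p[m];print('board',m.sum(),cv2.minAreaRect(q[:,:2].astype(np.float32)),q[:,2].mean())
    hsv=cv2.cvtColor(im,cv2.COLOR_RGB2GRAY)
# nuts by colour in both, ray intersect at z=24
for f in('t0','s0'):
    z=np.load(f'pics/{f}.npz');im=z['im'];K=z['K'];P=z['P'];p,_=cloud(f)
    g=cv2.cvtColor(im,cv2.COLOR_RGB2GRAY)
    for c in [(588,322),(522,303),(455,285)]:
        cc=P[:3,:3].T@(np.array([*c,24])-P[:3,3]);u,v=cc[:2]/cc[2]*K[0]+K[2:]
        u0,v0=int(u)-13,int(v)-13;w=g[v0:v0+27,u0:u0+27]; mm=(w<np.median(w)-22).astype(np.uint8)
        n,l,st,ce=cv2.connectedComponentsWithStats(mm); i=1+np.argmax(st[1:,4]);uu,vv=st[i,0]+st[i,2]/2-.5+u0,st[i,1]+st[i,3]/2-.5+v0
        r=P[:3,:3]@np.array([(uu-K[2])/K[0],(vv-K[3])/K[1],1]);t=(24-P[2,3])/r[2];print(f,st[i],(uu,vv),(P[:3,3]+t*r).round(1))
```

```text
t0
pin 112 [574.9 -36.  187.9] [574.8 -36.5 188.4]
rim 284 [506.2 -33.1] 34.0 155.7113580613479
head 334 [ 613.5 -245.9   75.8] ((614.2117309570312, -246.34884643554688), (49.23066711425781, 49.04026412963867), 22.668460845947266)
handle 316 [ 521.7 -281.9   51.6] [-0.92694537 -0.37519633] -157.96355200745737
nut 101 [588.3 322.6  33.5] fit [589.9 324.   27.1] 42.05854330153193
nut 103 [523.6 302.2  33.8] fit [525.9 300.9  21.6] 42.21800060431474
nut 103 [459.2 283.2  33.9] fit [460.  285.2  27.5] 44.63858812092667
board 1819 ((541.3558959960938, 300.69744873046875), (311.19647216796875, 198.29681396484375), 0.29580289125442505) 12.01551877416499
s0
pin 56 [571.9 -37.7 185.8] [573.2 -36.2 186. ]
rim 154 [503.7 -33. ] 35.0 153.94807828583103
head 245 [ 611.6 -247.2   73.3] ((611.9878540039062, -246.0159149169922), (49.85366439819336, 47.19892120361328), 19.196516036987305)
handle 292 [ 517.2 -285.8   48.5] [-0.92821839 -0.37203578] -158.15877628939575
nut 48 [585.2 318.8  30.4] fit [586.8 323.   26.5] 41.1644544181795
nut 51 [520.5 299.8  30.3] fit [521.9 303.9  26.3] 39.542493886095144
nut 56 [455.3 279.1  30.5] fit [456.6 282.4  26.9] 40.527551589200925
board 672 ((523.6577758789062, 305.32611083984375), (203.56307983398438, 94.91807556152344), 16.878074645996094) 10.70572550076633
t0 [ 7  8 12 11 98] (np.float64(165.5), np.float64(195.0)) [590.3 323.9  24. ]
t0 [ 7  6 12 12 99] (np.float64(171.5), np.float64(218.5)) [526.2 305.4  24. ]
t0 [  8   6  11  11 100] (np.float64(178.0), np.float64(243.0)) [460.6 285.9  24. ]
s0 [ 9  9  9  9 61] (np.float64(246.0), np.float64(181.0)) [587.1 324.5  24. ]
s0 [10  9  9  9 65] (np.float64(232.0), np.float64(189.0)) [523.9 304.4  24. ]
s0 [ 0 16 27 11 77] (np.float64(215.0), np.float64(205.0)) [437.  248.5  24. ]
```

```bash
cat >> h.py <<'E'
from scipy.spatial.transform import Rotation as R
def go(target,yaw=None,s=None):
    s=s or arm.read_state();r=R.from_quat(s['ee_rot']);m=r.as_matrix()
    y=np.degrees(np.arctan2(m[1,0],m[0,0]))
    d=m.T@(np.array(target)-s['position'])/10
    print('t',round(s['clock'],2),'pos',s['position'].round(1),'yaw',y.round(2),'shift cm',d.round(2),'norm',np.linalg.norm(d).round(2),'F',s['contact_force'].round(1),'w',round(s['gripper_width'],1),'tilt',m[:,2].round(4))
    if yaw is not None: print('turn',round(-(yaw-y),2))
E
python3 -c "
from h import *
go([459,284.5,140],16.5)"
```

```text
t 0.1 pos [273.2 561.6 230.3] yaw -25.95 shift cm [28.83 16.76  9.07] norm 34.56 F [-0.1  0.3  0.7] w 85.4 tilt [-8.0e-04 -1.8e-03 -1.0e+00]
turn -42.45
```

servo_tool:
  rows:
    - {"x": 3.2,"y": 1.86,"z": 1}
    - {"x": 3.2,"y": 1.86,"z": 1}
    - {"x": 3.2,"y": 1.86,"z": 1}
    - {"x": 3.2,"y": 1.86,"z": 1}
    - {"x": 3.2,"y": 1.86,"z": 1}
    - {"x": 3.2,"y": 1.86,"z": 1}
    - {"x": 3.2,"y": 1.86,"z": 1}
    - {"x": 3.2,"y": 1.86,"z": 1}
    - {"x": 3.2,"y": 1.86,"z": 1}

```text
invalid input at $.rows[0]: expected keys fingers, x, y, z, turn
```

servo_tool:
  rows:
    - {"turn": -7.1}
    - {"turn": -7.1}
    - {"turn": -7.1}
    - {"turn": -7.1}
    - {"turn": -7.1}
    - {"turn": -7.0}
    - {}
    - {}
    - {}
    - {}

```text
invalid input at $.rows[0]: expected keys fingers, x, y, z, turn
```

```bash
python3 -c "
from h import *
go([459,284.5,140],16.5)
snap('wrist','w1');print(arm.camera_model('wrist'));snap('top','t1')"
```

```text
t 0.1 pos [273.2 561.6 230.3] yaw -25.95 shift cm [28.83 16.76  9.07] norm 34.56 F [-0.1  0.3  0.7] w 85.4 tilt [-8.0e-04 -1.8e-03 -1.0e+00]
turn -42.45
{'fx': 325.19226210127806, 'fy': 325.19226210127806, 'cx': 279.34550000953084, 'cy': 205.92167697014324, 'pose': array([[-4.37459418e-01, -8.57732797e-01, -2.70043897e-01,
         3.41796990e+02],
       [-8.99237228e-01,  4.17698587e-01,  1.30001150e-01,
         5.27074439e+02],
       [ 1.29070406e-03,  2.99703752e-01, -9.54031443e-01,
         3.73586969e+02],
       [ 0.00000000e+00,  0.00000000e+00,  0.00000000e+00,
         1.00000000e+00]])}
```

View pics/w1.png

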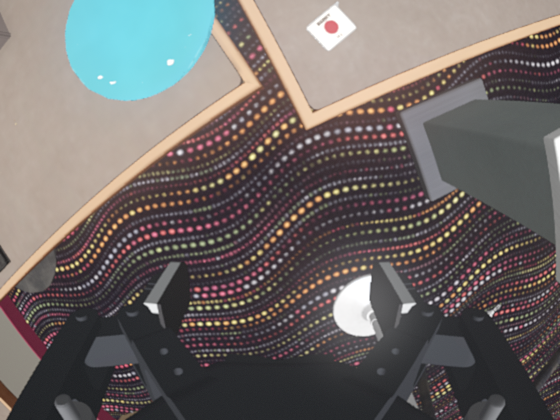

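servo_tool:
  rows:
    - {"x": 3.2,"y": 1.86,"z": 1,"turn": 0,"fingers": 8.5}
    - {"x": 3.2,"y": 1.86,"z": 1,"turn": 0,"fingers": 8.5}
    - {"x": 3.2,"y": 1.86,"z": 1,"turn": 0,"fingers": 8.5}
    - {"x": 3.2,"y": 1.86,"z": 1,"turn": 0,"fingers": 8.5}
    - {"x": 3.2,"y": 1.86,"z": 1,"turn": 0,"fingers": 8.5}
    - {"x": 3.2,"y": 1.86,"z": 1,"turn": 0,"fingers": 8.5}
    - {"x": 3.2,"y": 1.86,"z": 1,"turn": 0,"fingers": 8.5}
    - {"x": 3.2,"y": 1.86,"z": 1,"turn": 0,"fingers": 8.5}
    - {"x": 3.2,"y": 1.86,"z": 1,"turn": 0,"fingers": 8.5}

```text
clock: 0.95
position: [459.8, 283.9, 141.0]
ee_rot: [0.975, -0.224, 0.0, -0.0]
contact_force: [0.2, -0.3, -0.1]
gripper_width: 85.2
```

servo_tool:
  rows:
    - {"x": 0,"y": 0,"z": 0,"turn": -7.1,"fingers": 8.5}
    - {"x": 0,"y": 0,"z": 0,"turn": -7.1,"fingers": 8.5}
    - {"x": 0,"y": 0,"z": 0,"turn": -7.1,"fingers": 8.5}
    - {"x": 0,"y": 0,"z": 0,"turn": -7.1,"fingers": 8.5}
    - {"x": 0,"y": 0,"z": 0,"turn": -7.1,"fingers": 8.5}
    - {"x": 0,"y": 0,"z": 0,"turn": -7.0,"fingers": 8.5}
    - {"x": 0,"y": 0,"z": 0,"turn": 0,"fingers": 8.5}
    - {"x": 0,"y": 0,"z": 0,"turn": 0,"fingers": 8.5}
    - {"x": 0,"y": 0,"z": 0,"turn": 0,"fingers": 8.5}

```text
clock: 1.7
position: [459.1, 285.5, 141.2]
ee_rot: [0.99, 0.143, -0.0, 0.0]
contact_force: [-0.3, 0.1, -0.1]
gripper_width: 85.2
```

```bash
python3 -c "
from h import *
go([459,284.5,140],16.5)
snap('wrist','w2')"
```

```text
t 1.7 pos [459.1 285.5 141.2] yaw 16.41 shift cm [-0.04  0.09  0.12] norm 0.16 F [-0.3  0.1 -0.1] w 85.2 tilt [-1.e-04 -1.e-04 -1.e+00]
turn -0.09
```

View pics/w2.png

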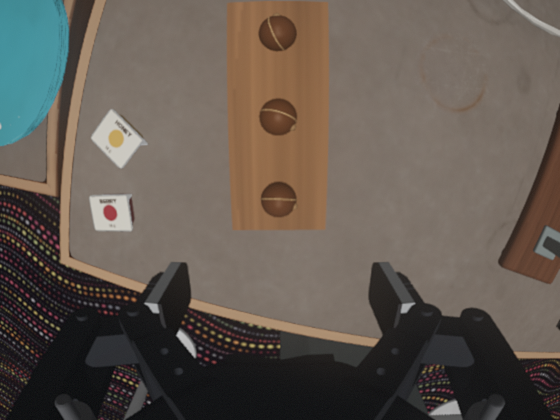

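The wrist picture shows the near nut at (279,199), centred left to right between the fingers. The other two are at (277,33) and (277,117).

```bash
cat >> h.py <<'E'
def fish(f,u,v,zz):
    z=np.load('pics/'+f+'.npz');fx,fy,cx,cy=z['K'];P=z['P'];a=np.array([u-cx,v-cy]);r=np.hypot(*a);th=r/fx
    d=P[:3,:3]@np.array([*(a/max(r,1e-9)*np.sin(th)),np.cos(th)]);return P[:3,3]+d*(zz-P[2,3])/d[2]
E
python3 -c "
from h import *
for q in[(279,199),(277,117),(277,33)]:print(fish('w2',*q,24).round(1))
go([459,284.8,60],16.5)"
```

```text
[459.4 284.8  24. ]
[523.9 305.5  24. ]
[589.4 324.7  24. ]
t 1.75 pos [459.1 285.5 141.3] yaw 16.44 shift cm [-0.03  0.06  8.13] norm 8.13 F [ 0.1  0.1 -0.1] w 84.7 tilt [-1.e-04 -0.e+00 -1.e+00]
turn -0.06
```

servo_tool:
  rows:
    - {"x": 0,"y": 0.06,"z": 3,"turn": 0,"fingers": 8.5}
    - {"x": 0,"y": 0,"z": 3,"turn": 0,"fingers": 8.5}
    - {"x": 0,"y": 0,"z": 3,"turn": 0,"fingers": 8.5}
    - {"x": 0,"y": 0,"z": 2,"turn": 0,"fingers": 8.5}
    - {"x": 0,"y": 0,"z": 1,"turn": 0,"fingers": 6}
    - {"x": 0,"y": 0,"z": 0.5,"turn": 0,"fingers": 4.5}
    - {"x": 0,"y": 0,"z": 0,"turn": 0,"fingers": 3.5}
    - {"x": 0,"y": 0,"z": 0,"turn": 0,"fingers": 2}
    - {"x": 0,"y": 0,"z": 0,"turn": 0,"fingers": 2}
    - {"x": 0,"y": 0,"z": 0,"turn": 0,"fingers": 2}

```text
clock: 2.58
position: [460.4, 286.2, 18.1]
ee_rot: [0.99, 0.144, 0.002, -0.001]
contact_force: [0.2, 0.7, 2.6]
gripper_width: 26.6
```

servo_tool:
  rows:
    - {"x": 0,"y": 0,"z": 0,"turn": 0,"fingers": 2}
    - {"x": 0,"y": 0,"z": 0,"turn": 0,"fingers": 2}
    - {"x": 0,"y": 0,"z": 0,"turn": 0,"fingers": 2}
    - {"x": 0,"y": 0,"z": 0,"turn": 0,"fingers": 2}

```text
clock: 2.92
position: [460.4, 286.2, 17.8]
ee_rot: [0.99, 0.144, 0.002, -0.001]
contact_force: [-1.5, 1.3, 6.1]
gripper_width: 26.4
```

```bash
python3 -c "
from h import *
go([459,284.8,60],16.5)
snap('wrist','w3')"
```

```text
t 2.92 pos [460.4 286.2  17.8] yaw 16.61 shift cm [-0.16  0.09 -4.22] norm 4.22 F [-1.5  1.3  6.1] w 26.4 tilt [ 0.003   0.0028 -1.    ]
turn 0.11
```

View pics/w3.png

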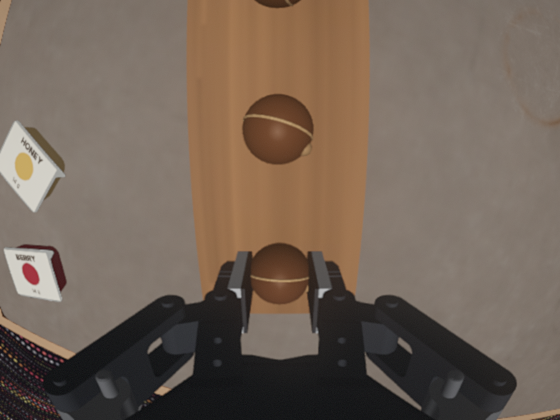

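The opening is 26.4 mm, below the nut's 30 mm, and there's an upward force, so the pads hold the nut above its equator. I'll reopen, go slightly lower and grip again.

servo_tool:
  rows:
    - {"x": 0,"y": 0,"z": 0,"turn": 0,"fingers": 4}
    - {"x": 0,"y": 0,"z": 0,"turn": 0,"fingers": 4.5}
    - {"x": 0,"y": 0,"z": 0.2,"turn": 0,"fingers": 4.5}
    - {"x": 0,"y": 0,"z": 0.3,"turn": 0,"fingers": 4.5}
    - {"x": 0,"y": 0,"z": 0,"turn": 0,"fingers": 4.5}
    - {"x": 0,"y": 0,"z": 0,"turn": 0,"fingers": 3.5}
    - {"x": 0,"y": 0,"z": 0,"turn": 0,"fingers": 2.4}
    - {"x": 0,"y": 0,"z": 0,"turn": 0,"fingers": 2.4}
    - {"x": 0,"y": 0,"z": 0,"turn": 0,"fingers": 2.4}
    - {"x": 0,"y": 0,"z": 0,"turn": 0,"fingers": 2.4}

```text
clock: 3.8
position: [460.0, 285.8, 12.1]
ee_rot: [0.99, 0.144, 0.001, -0.001]
contact_force: [-0.6, 1.8, 5.3]
gripper_width: 26.7
```

```bash
python3 -c "
from h import *
go([459,284.8,60],16.5)"
```

```text
t 3.8 pos [460.  285.8  12.1] yaw 16.59 shift cm [-0.12  0.06 -4.8 ] norm 4.8 F [-0.6  1.8  5.3] w 26.7 tilt [ 0.0018  0.0017 -1.    ]
turn 0.09
```

servo_tool:
  rows:
    - {"x": 0,"y": 0,"z": 0,"turn": 0,"fingers": 2.0}
    - {"x": 0,"y": 0,"z": -0.5,"turn": 0,"fingers": 2.0}
    - {"x": 0,"y": 0,"z": -1,"turn": 0,"fingers": 2.0}
    - {"x": 0,"y": 0,"z": -2,"turn": 0,"fingers": 2.0}
    - {"x": 0,"y": 0,"z": -2,"turn": 0,"fingers": 2.0}
    - {"x": 0,"y": 0,"z": 0,"turn": 0,"fingers": 2.0}
    - {"x": 0,"y": 0,"z": 0,"turn": 0,"fingers": 2.0}

```text
clock: 4.38
position: [459.5, 285.1, 67.6]
ee_rot: [0.99, 0.144, 0.001, -0.001]
contact_force: [-0.5, 0.3, -0.9]
gripper_width: 26.9
```

```bash
python3 -c "
from h import *
go([459,284.8,60],16.5)
snap('wrist','w4')"
```

```text
t 4.38 pos [459.5 285.1  67.6] yaw 16.54 shift cm [-0.06  0.01  0.76] norm 0.76 F [-0.5  0.3 -0.9] w 26.9 tilt [ 0.0013  0.0017 -1.    ]
turn 0.04
```

View pics/w4.png

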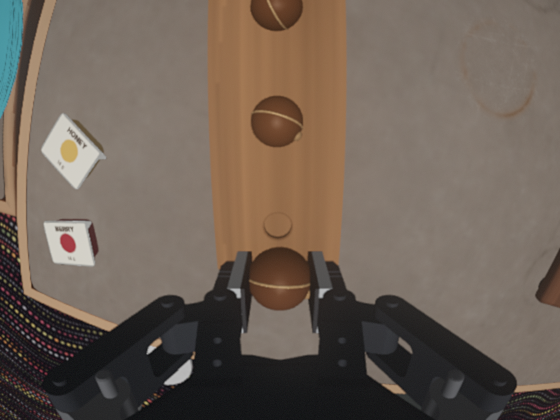

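The nut is held at (280,278), its dimple at (278,225) is empty and the other two haven't moved. Next I lift it and carry it to the funnel.

```bash
python3 -c "
from h import *
go([505,-33,210],16.5)"
```

```text
t 4.43 pos [458.9 284.5  66.6] yaw 16.53 shift cm [ -4.62  31.75 -14.35] norm 35.15 F [-0.1  0.1 -0.7] w 27.2 tilt [-3.e-04  2.e-04 -1.e+00]
turn 0.03
```

servo_tool:
  rows:
    - {"x": 0,"y": 0,"z": -3.2,"turn": 0,"fingers": 2.0}
    - {"x": 0,"y": 1.5,"z": -3.2,"turn": 0,"fingers": 2.0}
    - {"x": -0.6,"y": 2.75,"z": -2.6,"turn": 0,"fingers": 2.0}
    - {"x": -0.6,"y": 2.75,"z": -2.6,"turn": 0,"fingers": 2.0}
    - {"x": -0.6,"y": 3.2,"z": -1.35,"turn": 0,"fingers": 2.0}
    - {"x": -0.6,"y": 3.5,"z": -1.3,"turn": 0,"fingers": 2.0}
    - {"x": -0.6,"y": 3.8,"z": 0,"turn": 0,"fingers": 2.0}
    - {"x": -0.6,"y": 3.8,"z": 0,"turn": 0,"fingers": 2.0}
    - {"x": -0.6,"y": 3.8,"z": 0,"turn": 0,"fingers": 2.0}
    - {"x": -0.4,"y": 3.4,"z": 0,"turn": 0,"fingers": 2.0}

```text
clock: 5.27
position: [495.1, -3.6, 207.8]
ee_rot: [0.99, 0.144, -0.001, -0.0]
contact_force: [0.7, 0.4, -0.7]
gripper_width: 26.7
```

servo_tool:
  rows:
    - {"x": 0,"y": 2,"z": 0,"turn": 0,"fingers": 2.0}
    - {"x": 0,"y": 1.2,"z": 0,"turn": 0,"fingers": 2.0}
    - {"x": 0,"y": 0,"z": 0,"turn": 0,"fingers": 2.0}
    - {"x": 0,"y": 0,"z": 0,"turn": 0,"fingers": 2.0}
    - {"x": 0,"y": 0,"z": 0,"turn": 0,"fingers": 2.0}

```text
clock: 5.68
position: [504.9, -31.8, 208.0]
ee_rot: [0.99, 0.144, -0.001, -0.0]
contact_force: [1.3, -0.6, -1.1]
gripper_width: 26.8
```

```bash
python3 -c "
from h import *
go([505,-33,172],16.5)
snap('wrist','w5')"
```

```text
t 5.68 pos [504.9 -31.8 208. ] yaw 16.56 shift cm [-0.02  0.12  3.6 ] norm 3.6 F [ 1.3 -0.6 -1.1] w 26.8 tilt [-2.e-03 -2.e-04 -1.e+00]
turn 0.06
```

View pics/w5.png

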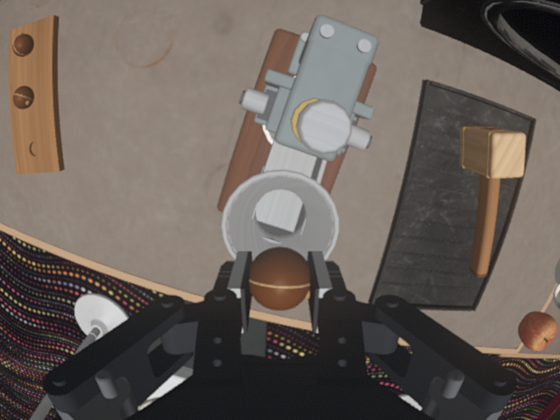

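The nut is over the funnel. The rim is centred near (280,229) and the pin head is at (325,127). I'll check both by ray.

```bash
python3 -c "
from h import *
print(fish('w5',280,171,156),fish('w5',221,228,156),fish('w5',339,228,156),fish('w5',280,229,156),fish('w5',325,127,188),fish('w5',493,151,75))
"
```

```text
[540.69034678 -22.59226204 156.        ] [493.87390403   3.51224587 156.        ] [515.7822285  -70.09728842 156.        ] [504.32420104 -33.43286707 156.        ] [575.05704222 -35.80308437 188.        ] [ 610.03917596 -223.01415879   75.        ]
```

servo_tool:
  rows:
    - {"x": 0,"y": 0.1,"z": 2,"turn": 0,"fingers": 2.0}
    - {"x": 0,"y": 0,"z": 1.5,"turn": 0,"fingers": 2.0}
    - {"x": 0,"y": 0,"z": 0.5,"turn": 0,"fingers": 2.0}
    - {"x": 0,"y": 0,"z": 0,"turn": 0,"fingers": 2.0}
    - {"x": 0,"y": 0,"z": 0,"turn": 0,"fingers": 2.0}
    - {"x": 0,"y": 0,"z": 0,"turn": 0,"fingers": 2.0}

```text
clock: 6.23
position: [506.5, -32.6, 169.8]
ee_rot: [0.99, 0.144, 0.001, 0.0]
contact_force: [0.2, 0.7, -0.5]
gripper_width: 26.9
```

servo_tool:
  rows:
    - {"x": 0,"y": 0,"z": 0,"turn": 0,"fingers": 5}
    - {"x": 0,"y": 0,"z": 0,"turn": 0,"fingers": 7}
    - {"x": 0,"y": 0,"z": 0,"turn": 0,"fingers": 7}
    - {"x": 0,"y": 0,"z": 0,"turn": 0,"fingers": 7}
    - {"x": 0,"y": 0,"z": 0,"turn": 0,"fingers": 7}
    - {"x": 0,"y": 0,"z": -2,"turn": 0,"fingers": 7}
    - {"x": 0,"y": 0,"z": -3,"turn": 0,"fingers": 7}

```text
clock: 6.82
position: [503.7, -33.3, 216.5]
ee_rot: [0.99, 0.144, -0.004, -0.0]
contact_force: [-0.0, -0.0, -0.5]
gripper_width: 70.4
```

```bash
python3 -c "
from h import *
go([505,-33,172],16.5)
snap('wrist','w6')
snap('top','t6');snap('side','s6')
z=np.load('pics/s6.npz')['im'][180:300,230:350,::-1];cv2.imwrite('pics/s6z.png',cv2.resize(z,None,fx=5,fy=5,interpolation=cv2.INTER_CUBIC))"
```

```text
t 6.82 pos [503.7 -33.3 216.5] yaw 16.52 shift cm [0.17 0.01 4.45] norm 4.46 F [-0.  -0.  -0.5] w 70.4 tilt [-0.0077 -0.001  -1.    ]
turn 0.02
```

View pics/w6.png

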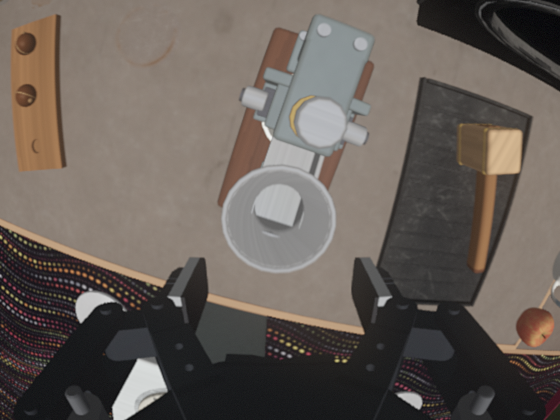

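View pics/s6z.png

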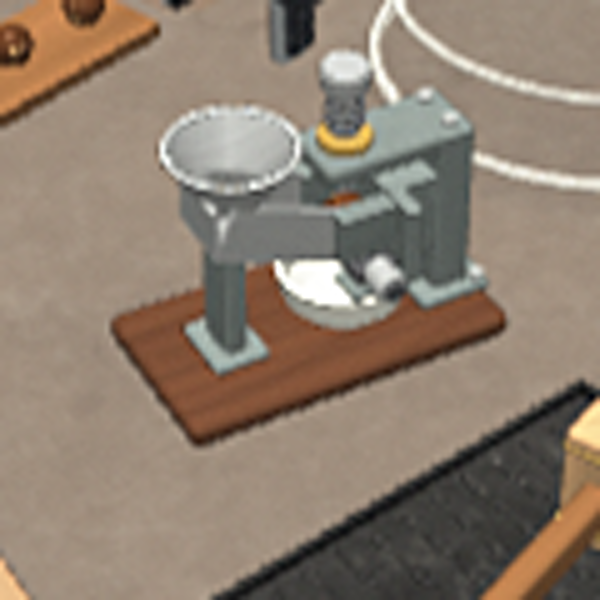

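The side view shows the brown nut under the pin at (345,200) in the crop, and the funnel is empty in the wrist view. Next is the mallet.

```bash
python3 -c "
from h import *
go([575.7,-261.2,140],21.8)"
```

```text
t 6.97 pos [507.3 -32.8 221.2] yaw 16.57 shift cm [-0.   23.83  8.14] norm 25.18 F [-0.4  0.3 -0.8] w 69.9 tilt [ 0.0057  0.001  -1.    ]
turn -5.23
```

servo_tool:
  rows:
    - {"x": 0,"y": 2,"z": 0,"turn": 0,"fingers": 7}
    - {"x": 0,"y": 3.2,"z": 0,"turn": 0,"fingers": 7}
    - {"x": 0,"y": 3.6,"z": 1,"turn": 0,"fingers": 7}
    - {"x": 0,"y": 3.6,"z": 1.5,"turn": 0,"fingers": 7}
    - {"x": 0,"y": 3.6,"z": 1.5,"turn": 0,"fingers": 7}
    - {"x": 0,"y": 3.6,"z": 1.5,"turn": 0,"fingers": 7}
    - {"x": 0.1,"y": 2.6,"z": 1.5,"turn": 0,"fingers": 7}
    - {"x": 0.1,"y": 1.6,"z": 1,"turn": -2.6,"fingers": 7}
    - {"x": 0,"y": 0,"z": 0,"turn": -2.6,"fingers": 7}
    - {"x": 0,"y": 0,"z": 0,"turn": 0,"fingers": 7}

```text
clock: 7.8
position: [574.4, -261.6, 136.1]
ee_rot: [0.982, 0.188, -0.002, -0.001]
contact_force: [-1.1, -0.0, -0.4]
gripper_width: 70.0
```

servo_tool:
  rows:
    - {"x": 0,"y": 0,"z": 0,"turn": 0,"fingers": 7}
    - {"x": 0,"y": 0,"z": 0,"turn": 0,"fingers": 7}
    - {"x": 0,"y": 0,"z": 0,"turn": 0,"fingers": 7}
    - {"x": 0,"y": 0,"z": 0,"turn": 0,"fingers": 7}
    - {"x": 0,"y": 0,"z": 0,"turn": 0,"fingers": 7}

```text
clock: 8.22
position: [575.7, -260.1, 139.4]
ee_rot: [0.982, 0.189, 0.0, 0.0]
contact_force: [0.1, 1.0, -0.3]
gripper_width: 69.8
```

```bash
python3 -c "
from h import *
go([575.7,-261.2,140],21.8)
snap('wrist','w7')"
```

```text
t 8.22 pos [ 575.7 -260.1  139.4] yaw 21.79 shift cm [-0.05  0.1  -0.06] norm 0.13 F [ 0.1  1.  -0.3] w 69.8 tilt [ 9.e-04 -1.e-04 -1.e+00]
turn -0.01
```

View pics/w7.png

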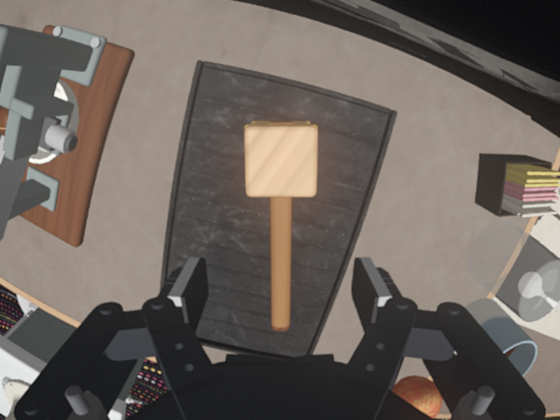

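The view shows the mallet head top centred at about (281.5,161), with the handle running straight down from (282,200) to (281,328), between the fingers.

```bash
python3 -c "
from h import *
h=fish('w7',281.5,161,75);a=fish('w7',281.5,205,52);b=fish('w7',281,320,52);print(h,a,b,np.degrees(np.arctan2(*(a-b)[[1,0]])))
t=h[:2]-40*(a-b)[:2]/np.linalg.norm((a-b)[:2]);print(t)
go([*t,20],21.8)"
```

```text
[ 614.73200473 -247.0211915    75.        ] [ 580.59810056 -260.90300224   52.        ] [ 482.72464879 -299.87840856   52.        ] 21.713557620230944
[ 577.57020256 -261.81985562]
t 8.27 pos [ 575.7 -260.1  139.3] yaw 21.79 shift cm [ 0.1   0.22 11.93] norm 11.93 F [-0.7  0.9  0.6] w 70.1 tilt [ 8.e-04 -1.e-04 -1.e+00]
turn -0.01
```

servo_tool:
  rows:
    - {"x": 0.05,"y": 0.17,"z": 2,"turn": 0,"fingers": 7}
    - {"x": 0,"y": 0,"z": 3,"turn": 0,"fingers": 7}
    - {"x": 0,"y": 0,"z": 3,"turn": 0,"fingers": 7}
    - {"x": 0,"y": 0,"z": 2.5,"turn": 0,"fingers": 7}
    - {"x": 0,"y": 0,"z": 1,"turn": 0,"fingers": 7}
    - {"x": 0,"y": 0,"z": 0.5,"turn": 0,"fingers": 7}
    - {"x": 0,"y": 0,"z": 0,"turn": 0,"fingers": 7}
    - {"x": 0,"y": 0,"z": 0,"turn": 0,"fingers": 4}
    - {"x": 0,"y": 0,"z": 0,"turn": 0,"fingers": 2.5}
    - {"x": 0,"y": 0,"z": 0,"turn": 0,"fingers": 1}

```text
clock: 9.1
position: [577.8, -262.2, 20.6]
ee_rot: [0.982, 0.189, 0.002, 0.001]
contact_force: [0.6, 0.2, 0.5]
gripper_width: 34.3
```

servo_tool:
  rows:
    - {"x": 0,"y": 0,"z": 0,"turn": 0,"fingers": 0}
    - {"x": 0,"y": 0,"z": 0,"turn": 0,"fingers": 0}
    - {"x": 0,"y": 0,"z": 0,"turn": 0,"fingers": 0}
    - {"x": 0,"y": 0,"z": 0,"turn": 0,"fingers": 0}
    - {"x": 0,"y": 0,"z": 0,"turn": 0,"fingers": 0}
    - {"x": 0,"y": 0,"z": 0,"turn": 0,"fingers": 0}

```text
clock: 9.6
position: [577.3, -262.1, 20.2]
ee_rot: [0.982, 0.189, 0.001, 0.0]
contact_force: [-0.7, 1.4, 5.0]
gripper_width: 16.2
```

```bash
python3 -c "
from h import *
go([577,-261.8,20],21.8)
snap('wrist','w8')"
```

```text
t 9.6 pos [ 577.3 -262.1   20.2] yaw 21.78 shift cm [-0.02 -0.04  0.02] norm 0.05 F [-0.7  1.4  5. ] w 16.2 tilt [ 1.7e-03 -6.0e-04 -1.0e+00]
turn -0.02
```

View pics/w8.png

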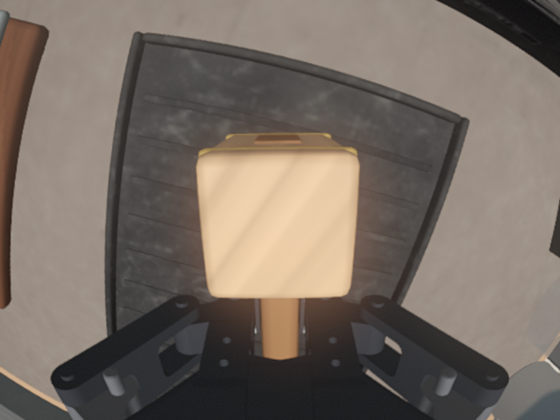

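The grip is good: opening 16.2 mm on the flat-sided handle, close to the head. I lift and go above the pin.

servo_tool:
  rows:
    - {"x": 0,"y": 0,"z": -1,"turn": 0,"fingers": 0}
    - {"x": 0,"y": 0,"z": -2.5,"turn": 0,"fingers": 0}
    - {"x": 0,"y": 0,"z": -3,"turn": 0,"fingers": 0}
    - {"x": 0,"y": 0,"z": -3,"turn": 0,"fingers": 0}
    - {"x": 0,"y": 0,"z": -3,"turn": 0,"fingers": 0}
    - {"x": 0,"y": 0,"z": -3,"turn": 0,"fingers": 0}
    - {"x": 0,"y": 0,"z": -3,"turn": 0,"fingers": 0}
    - {"x": 0,"y": 0,"z": -3,"turn": 0,"fingers": 0}
    - {"x": 0,"y": 0,"z": -2,"turn": 0,"fingers": 0}
    - {"x": 0,"y": 0,"z": -1,"turn": 0,"fingers": 0}

```text
clock: 10.48
position: [577.4, -262.3, 267.7]
ee_rot: [0.982, 0.189, 0.002, 0.001]
contact_force: [0.6, -0.4, -1.6]
gripper_width: 16.0
```

```bash
python3 -c "
from h import *
go([537.1,-51.3,265],21.8)"
```

```text
t 10.48 pos [ 577.4 -262.3  267.7] yaw 21.76 shift cm [  4.08 -21.09   0.21] norm 21.48 F [ 0.6 -0.4 -1.6] w 16.0 tilt [ 0.0052 -0.0015 -1.    ]
turn -0.04
```

servo_tool:
  rows:
    - {"x": 0.2,"y": -1.1,"z": 0,"turn": 0,"fingers": 0}
    - {"x": 0.5,"y": -2.5,"z": 0,"turn": 0,"fingers": 0}
    - {"x": 0.6,"y": -3,"z": 0,"turn": 0,"fingers": 0}
    - {"x": 0.6,"y": -3,"z": 0,"turn": 0,"fingers": 0}
    - {"x": 0.6,"y": -3,"z": 0,"turn": 0,"fingers": 0}
    - {"x": 0.6,"y": -3,"z": 0,"turn": 0,"fingers": 0}
    - {"x": 0.5,"y": -2.5,"z": 0,"turn": 0,"fingers": 0}
    - {"x": 0.3,"y": -2,"z": 0,"turn": 0,"fingers": 0}
    - {"x": 0.2,"y": -1,"z": 0,"turn": 0,"fingers": 0}

```text
clock: 11.23
position: [534.4, -48.3, 261.7]
ee_rot: [0.982, 0.19, -0.002, -0.001]
contact_force: [0.4, -0.8, -2.0]
gripper_width: 16.3
```

servo_tool:
  rows:
    - {"x": 0,"y": 0,"z": 0,"turn": 0,"fingers": 0}
    - {"x": 0,"y": 0,"z": 0,"turn": 0,"fingers": 0}
    - {"x": 0,"y": 0,"z": 0,"turn": 0,"fingers": 0}
    - {"x": 0,"y": 0,"z": 0,"turn": 0,"fingers": 0}
    - {"x": 0,"y": 0,"z": 0,"turn": 0,"fingers": 0}
    - {"x": 0,"y": 0,"z": 0,"turn": 0,"fingers": 0}

```text
clock: 11.73
position: [536.6, -51.5, 263.6]
ee_rot: [0.982, 0.188, -0.0, -0.0]
contact_force: [-1.2, 0.8, -1.2]
gripper_width: 16.3
```

```bash
python3 -c "
from h import *
go([537.1,-51.3,265],21.8)
snap('top','t9');snap('side','s9')
for f in('t9','s9'):
    p,im=cloud(f);X,Y,Z=p[...,0],p[...,1],p[...,2]
    sat=cv2.cvtColor(im,cv2.COLOR_RGB2HSV)[...,1]
    m=(Z>308)&(Z<332)&(abs(X-574)<45)&(abs(Y+36)<45)&(sat>50)
    q=p[m];print(f,m.sum(),q.mean(0).round(1) if m.sum() else '',cv2.minAreaRect(q[:,:2].astype(np.float32)) if m.sum() else '')
z=np.load('pics/s9.npz')['im'][130:290,220:380,::-1];cv2.imwrite('pics/s9z.png',cv2.resize(z,None,fx=3.7,fy=3.7,interpolation=cv2.INTER_CUBIC))"
```

```text
t 11.73 pos [536.6 -51.5 263.6] yaw 21.68 shift cm [ 0.06  0.   -0.14] norm 0.15 F [-1.2  0.8 -1.2] w 16.3 tilt [-4.e-04 -0.e+00 -1.e+00]
turn -0.12
t9 0  
s9 27 [558.2 -57.  320.7] ((558.0438842773438, -51.21846389770508), (62.77767562866211, 30.914926528930664), 12.535200119018555)
```

View pics/s9z.png

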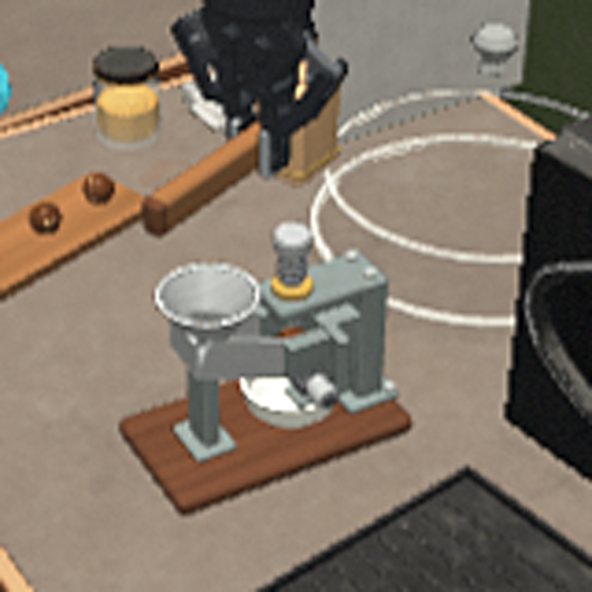

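View pics/t9.png

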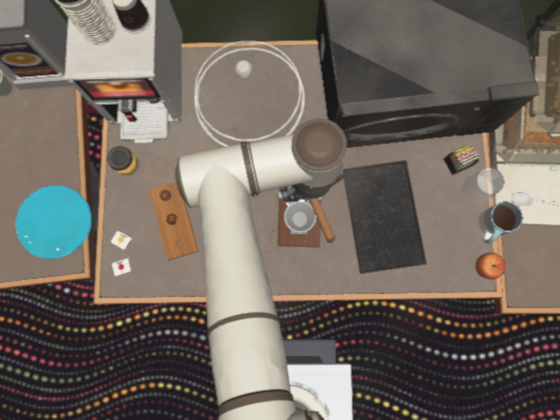

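The mallet is held level and the nut is still seated, with brown visible at (290,333) in the crop. The face is about 58 mm above the pin. I raise 20 mm for a run-up, strike with slower rows near the stop, then retract.

servo_tool:
  rows:
    - {"x": 0.05,"y": 0,"z": -1,"turn": 0,"fingers": 0}
    - {"x": 0,"y": 0,"z": -1,"turn": 0,"fingers": 0}
    - {"x": 0,"y": 0,"z": 0,"turn": 0,"fingers": 0}
    - {"x": 0,"y": 0,"z": 0,"turn": 0,"fingers": 0}
    - {"x": 0,"y": 0,"z": 0,"turn": 0,"fingers": 0}
    - {"x": 0,"y": 0,"z": 0,"turn": 0,"fingers": 0}

```text
clock: 12.33
position: [536.8, -50.6, 283.6]
ee_rot: [0.982, 0.189, -0.0, -0.0]
contact_force: [0.2, -0.3, -0.8]
gripper_width: 16.4
```

servo_tool:
  rows:
    - {"x": 0,"y": 0,"z": 4,"turn": 0,"fingers": 0}
    - {"x": 0,"y": 0,"z": 4,"turn": 0,"fingers": 0}
    - {"x": 0,"y": 0,"z": 1.8,"turn": 0,"fingers": 0}
    - {"x": 0,"y": 0,"z": 0.8,"turn": 0,"fingers": 0}

```text
clock: 12.67
position: [535.2, -50.9, 176.2]
ee_rot: [0.982, 0.189, -0.003, 0.0]
contact_force: [-14.0, 3.4, 28.9]
gripper_width: 16.6
```

servo_tool:
  rows:
    - {"x": 0,"y": 0,"z": 0,"turn": 0,"fingers": 0}

```text
clock: 12.75
position: [536.6, -50.9, 178.0]
ee_rot: [0.982, 0.189, -0.001, 0.001]
contact_force: [-1.1, -0.7, 2.4]
gripper_width: 16.3
```

servo_tool:
  rows:
    - {"x": 0,"y": 0,"z": -2,"turn": 0,"fingers": 0}
    - {"x": 0,"y": 0,"z": -3,"turn": 0,"fingers": 0}
    - {"x": 0,"y": 0,"z": -3,"turn": 0,"fingers": 0}
    - {"x": 0,"y": 0,"z": -2,"turn": 0,"fingers": 0}
    - {"x": 0,"y": 0,"z": 0,"turn": 0,"fingers": 0}
    - {"x": 0,"y": 0,"z": 0,"turn": 0,"fingers": 0}
    - {"x": 0,"y": 0,"z": 0,"turn": 0,"fingers": 0}

```text
clock: 13.33
position: [536.3, -50.5, 277.0]
ee_rot: [0.982, 0.189, -0.001, -0.0]
contact_force: [-0.1, -0.3, -1.6]
gripper_width: 16.4
```

```bash
python3 -c "
from h import *
go([537.1,-51.3,265],21.8)
snap('side','s10');snap('wrist','w10')
z=np.load('pics/s10.npz')['im'][130:290,220:380,::-1];cv2.imwrite('pics/s10z.png',cv2.resize(z,None,fx=3.7,fy=3.7,interpolation=cv2.INTER_CUBIC))"
```

```text
t 13.33 pos [536.3 -50.5 277. ] yaw 21.75 shift cm [0.04 0.1  1.2 ] norm 1.21 F [-0.1 -0.3 -1.6] w 16.4 tilt [-1.7e-03  3.0e-04 -1.0e+00]
turn -0.05
```

View pics/s10z.png

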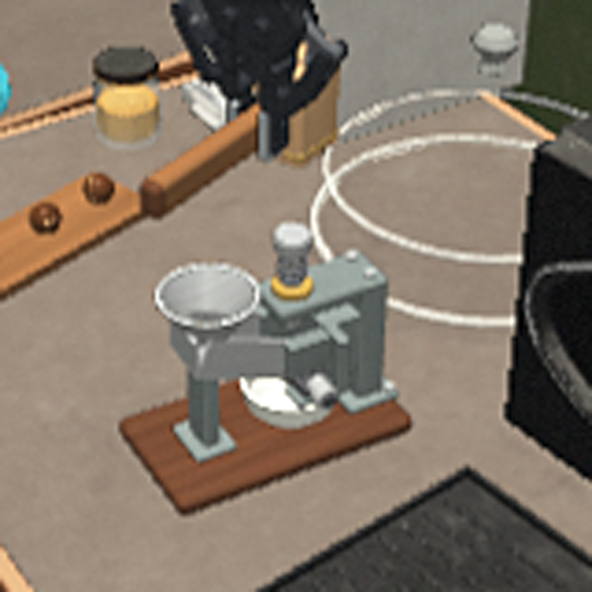

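View pics/w10.png

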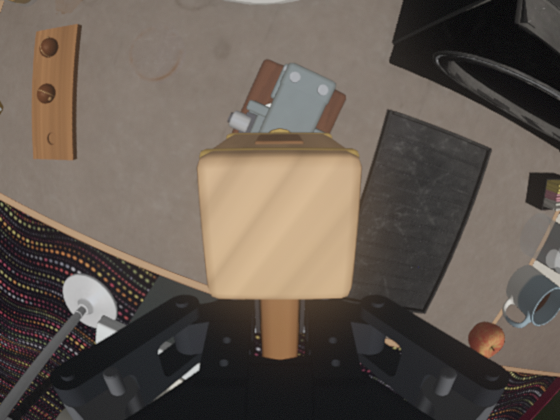

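The seat is now empty and the pin is back up. The bowl's centre is hidden in the side view. I'll carry the mallet to the tray and look at the bowl from there, as I could earlier.

servo_tool:
  rows:
    - {"x": -0.2,"y": 1.1,"z": 0,"turn": 0,"fingers": 0}
    - {"x": -0.5,"y": 2.5,"z": 0,"turn": 0,"fingers": 0}
    - {"x": -0.6,"y": 3,"z": 0,"turn": 0,"fingers": 0}
    - {"x": -0.6,"y": 3,"z": 0,"turn": 0,"fingers": 0}
    - {"x": -0.6,"y": 3,"z": 0,"turn": 0,"fingers": 0}
    - {"x": -0.6,"y": 3,"z": 1,"turn": 0,"fingers": 0}
    - {"x": -0.5,"y": 2.5,"z": 2,"turn": 0,"fingers": 0}
    - {"x": -0.3,"y": 2,"z": 3,"turn": 0,"fingers": 0}
    - {"x": -0.15,"y": 1,"z": 3,"turn": 0,"fingers": 0}
    - {"x": 0,"y": 0,"z": 3,"turn": 0,"fingers": 0}

```text
clock: 14.27
position: [577.1, -264.6, 155.1]
ee_rot: [0.982, 0.187, -0.001, -0.0]
contact_force: [0.3, -0.3, -1.9]
gripper_width: 16.1
```

servo_tool:
  rows:
    - {"x": 0,"y": 0,"z": 1.5,"turn": 0,"fingers": 0}
    - {"x": 0,"y": 0,"z": 0,"turn": 0,"fingers": 0}
    - {"x": 0,"y": 0,"z": 0,"turn": 0,"fingers": 0}
    - {"x": 0,"y": 0,"z": 0,"turn": 0,"fingers": 0}
    - {"x": 0,"y": 0,"z": 0,"turn": 0,"fingers": 0}

```text
clock: 14.68
position: [578.8, -261.9, 144.8]
ee_rot: [0.982, 0.189, 0.002, 0.001]
contact_force: [-0.4, -0.1, -0.8]
gripper_width: 16.0
```

```bash
python3 -c "
from h import *
go([577.4,-262.1,20.5],21.8)
snap('wrist','w11')"
```

```text
t 14.68 pos [ 578.8 -261.9  144.8] yaw 21.79 shift cm [-0.17 -0.07 12.43] norm 12.43 F [-0.4 -0.1 -0.8] w 16.0 tilt [ 0.0034 -0.0012 -1.    ]
turn -0.01
```

View pics/w11.png

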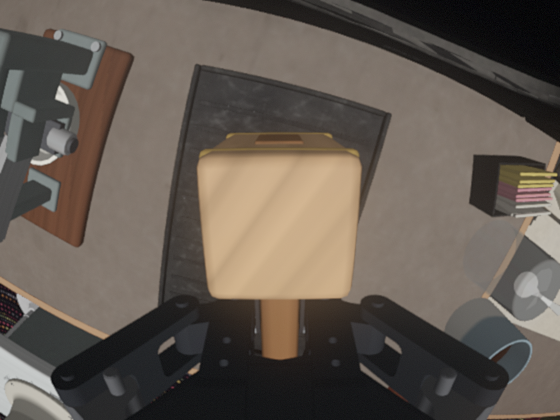

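The seat is empty here too. I'll lower the mallet onto the tray, then take a better look at the bowl.

servo_tool:
  rows:
    - {"x": -0.1,"y": 0,"z": 2,"turn": 0,"fingers": 0}
    - {"x": 0,"y": 0,"z": 2.5,"turn": 0,"fingers": 0}
    - {"x": 0,"y": 0,"z": 2.5,"turn": 0,"fingers": 0}
    - {"x": 0,"y": 0,"z": 2,"turn": 0,"fingers": 0}
    - {"x": 0,"y": 0,"z": 1.5,"turn": 0,"fingers": 0}
    - {"x": 0,"y": 0,"z": 0.8,"turn": 0,"fingers": 0}
    - {"x": 0,"y": 0,"z": 0.4,"turn": 0,"fingers": 0}
    - {"x": 0,"y": 0,"z": 0.2,"turn": 0,"fingers": 0}
    - {"x": 0,"y": 0,"z": 0,"turn": 0,"fingers": 0}
    - {"x": 0,"y": 0,"z": 0,"turn": 0,"fingers": 0}

```text
clock: 15.57
position: [577.6, -262.2, 25.1]
ee_rot: [0.982, 0.189, 0.001, 0.001]
contact_force: [0.3, 0.4, -0.7]
gripper_width: 16.2
```

```bash
python3 -c "
from h import *
go([577.4,-262.1,20.2],21.8)"
```

```text
t 15.57 pos [ 577.6 -262.2   25.1] yaw 21.78 shift cm [-0.01 -0.01  0.49] norm 0.49 F [ 0.3  0.4 -0.7] w 16.2 tilt [ 2.3e-03 -7.0e-04 -1.0e+00]
turn -0.02
```

servo_tool:
  rows:
    - {"x": 0,"y": 0,"z": 0.2,"turn": 0,"fingers": 0}
    - {"x": 0,"y": 0,"z": 0.2,"turn": 0,"fingers": 0}
    - {"x": 0,"y": 0,"z": 0.1,"turn": 0,"fingers": 0}
    - {"x": 0,"y": 0,"z": 0,"turn": 0,"fingers": 0}
    - {"x": 0,"y": 0,"z": 0,"turn": 0,"fingers": 0}

```text
clock: 15.98
position: [577.0, -262.0, 19.8]
ee_rot: [0.982, 0.189, 0.0, 0.0]
contact_force: [-2.4, 0.5, 5.5]
gripper_width: 15.9
```

Contact force is 5.5 N at the original height, so the mallet is standing on the tray. I'll release it, rise, and shift toward the cracker to look into the bowl.

servo_tool:
  rows:
    - {"x": 0,"y": 0,"z": 0,"turn": 0,"fingers": 3}
    - {"x": 0,"y": 0,"z": 0,"turn": 0,"fingers": 5}
    - {"x": 0,"y": 0,"z": 0,"turn": 0,"fingers": 7}
    - {"x": 0,"y": 0,"z": 0,"turn": 0,"fingers": 7}
    - {"x": 0,"y": 0,"z": 0,"turn": 0,"fingers": 7}
    - {"x": 0,"y": 0,"z": -1,"turn": 0,"fingers": 7}
    - {"x": 0,"y": 0,"z": -3,"turn": 0,"fingers": 7}
    - {"x": 0,"y": 0,"z": -4,"turn": 0,"fingers": 7}
    - {"x": 0,"y": 0,"z": -3,"turn": 0,"fingers": 7}
    - {"x": 0,"y": 0,"z": -1,"turn": 0,"fingers": 7}

```text
clock: 16.82
position: [579.6, -263.0, 145.7]
ee_rot: [0.982, 0.189, 0.005, 0.003]
contact_force: [0.8, -0.2, 0.9]
gripper_width: 70.1
```

servo_tool:
  rows:
    - {"x": -2,"y": 0,"z": 0,"turn": 0,"fingers": 7}
    - {"x": -4,"y": 0,"z": 0,"turn": 0,"fingers": 7}
    - {"x": -4,"y": 0,"z": 0,"turn": 0,"fingers": 7}
    - {"x": -4,"y": 0,"z": 0,"turn": 0,"fingers": 7}
    - {"x": -2,"y": 0,"z": 0,"turn": 0,"fingers": 7}
    - {"x": 0,"y": 0,"z": 0,"turn": 0,"fingers": 7}
    - {"x": 0,"y": 0,"z": 0,"turn": 0,"fingers": 7}

```text
clock: 17.4
position: [427.3, -321.8, 139.5]
ee_rot: [0.982, 0.188, 0.0, 0.0]
contact_force: [0.7, 0.3, 0.6]
gripper_width: 70.2
```

```bash
python3 -c "
from h import *
go([577.4,-262.1,20.2],21.8)
snap('wrist','w12');snap('top','t12');snap('side','s12')
z=np.load('pics/s12.npz')['im'][160:350,180:400,::-1];cv2.imwrite('pics/s12z.png',cv2.resize(z,None,fx=3.1,fy=3.1,interpolation=cv2.INTER_CUBIC))"
```

```text
t 17.4 pos [ 427.3 -321.8  139.5] yaw 21.66 shift cm [16.14 -0.02 11.95] norm 20.08 F [0.7 0.3 0.6] w 70.2 tilt [ 1.e-03 -4.e-04 -1.e+00]
turn -0.14
```

View pics/w12.png

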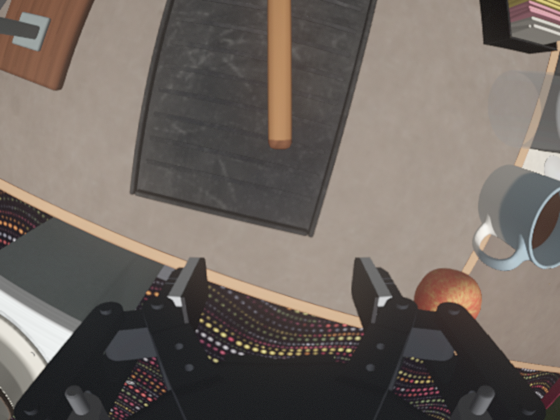

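View pics/s12z.png

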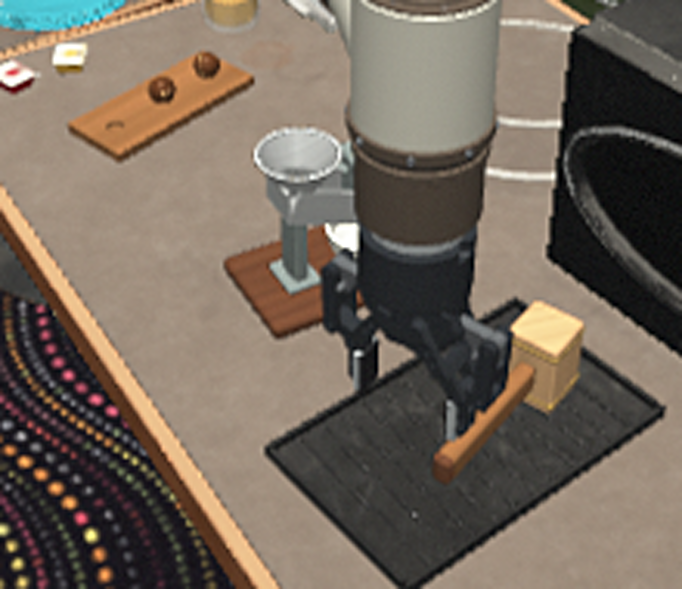

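The mallet stands on the tray, its head at (545,355) in the crop. I'll work out a wrist-camera pose from the free left side that sees into the bowl.

Run:
```python
from h import *
z=np.load('pics/s10.npz');K=z['K'];P=z['P'];c=P[:3,:3].T@(np.array([574,-36.5,40])-P[:3,3]);print('side bowl px',c[:2]/c[2]*K[0]+K[2:])
s=arm.read_state();T=np.eye(4);T[:3,:3]=R.from_quat(s['ee_rot']).as_matrix();T[:3,3]=s['position']
m=arm.camera_model('wrist');C=np.linalg.inv(T)@np.array(m['pose'])
best=[]
for yaw in range(-90,170,10):
  for x in range(400,720,20):
    for y in range(90,231,20):
      a=np.radians(yaw);M=np.eye(4);M[:3,:3]=R.from_euler('z',a).as_matrix()@np.diag([1,-1,-1]);M[:3,3]=[x,y,70]
      W=M@C;b=np.array([574,-36.5,40]);q=W[:3,:3].T@(b-W[:3,3]);th=np.arccos(q[2]/np.linalg.norm(q));ph=np.arctan2(q[1],q[0]);u=m['cx']+m['fx']*th*np.cos(ph);v=m['cy']+m['fx']*th*np.sin(ph)
      if 25<u<535 and 25<v<395 and not(v>250):
        d=W[:3,3]-b;el=np.degrees(np.arctan2(d[2],np.hypot(*d[:2])));best.append((el,yaw,x,y,round(u),round(v),round(np.degrees(np.arctan2(d[1],d[0])))))
best.sort()
for b in best[:25]:print(b)
```

```text
side bowl px [298.21670051 235.297454  ]
(np.float64(39.20470699411555), 20, 520, 150, 534, 249, 85)
(np.float64(39.4612411536009), -10, 620, 150, 533, 249, 55)
(np.float64(40.00520075158601), 150, 660, 130, 27, 245, 84)
(np.float64(40.49235248773328), 0, 580, 150, 530, 241, 66)
(np.float64(40.53780094634702), 50, 440, 90, 527, 247, 115)
(np.float64(40.572026417588276), 40, 460, 110, 529, 242, 106)
(np.float64(41.51729533205037), -20, 640, 130, 524, 241, 46)
(np.float64(41.83556349158978), 160, 640, 130, 30, 228, 91)
(np.float64(41.99436877337286), 20, 520, 130, 520, 242, 85)
(np.float64(42.111250704757026), 20, 500, 130, 532, 218, 91)
(np.float64(42.3283496355929), -40, 680, 110, 531, 217, 31)
(np.float64(42.387600411485465), 150, 680, 110, 25, 210, 78)
(np.float64(42.514080608430966), 140, 700, 90, 28, 214, 69)
(np.float64(42.8356675035109), -50, 700, 90, 529, 213, 21)
(np.float64(42.88567060946374), 150, 660, 110, 40, 233, 84)
(np.float64(42.99903789331126), 30, 480, 110, 523, 224, 99)
(np.float64(43.0030462372521), -30, 660, 110, 517, 236, 35)
(np.float64(43.1573722017614), 0, 580, 130, 512, 243, 64)
(np.float64(43.29866753859735), 30, 500, 110, 508, 247, 92)
(np.float64(43.36392673747359), 10, 540, 130, 518, 229, 77)
(np.float64(43.396538855756766), -30, 640, 130, 531, 200, 44)
(np.float64(43.4064221119736), 40, 460, 90, 519, 227, 108)
(np.float64(43.48480477437526), 140, 680, 90, 45, 235, 75)
(np.float64(43.48607594875415), -10, 600, 130, 517, 230, 57)
(np.float64(43.54875856351772), -20, 620, 130, 523, 216, 50)
```

Run:
```python
from h import *
o=[]
for f in('s9','s10'):
    z=np.load(f'pics/{f}.npz');o.append(cv2.resize(z['im'][205:265,270:330,::-1],None,fx=6.5,fy=6.5,interpolation=cv2.INTER_CUBIC))
cv2.imwrite('pics/cmp.png',np.hstack(o))
```

```text
(no output)
```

View pics/cmp.png

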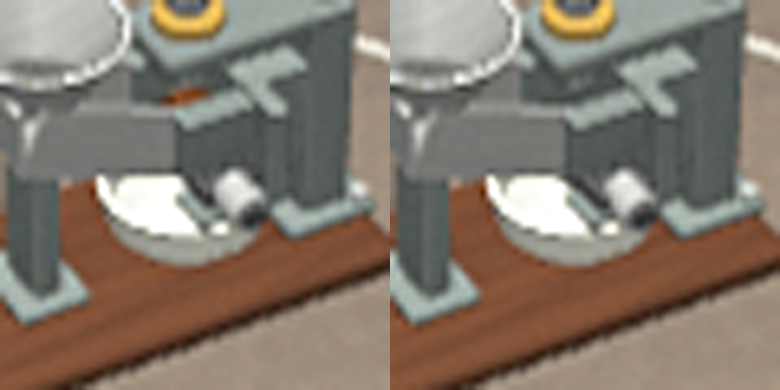

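The bowl centre should project to about (572,195) in the right crop, and I see no nut there. It has left the seat, so it may be stuck in the jaws or hidden at the far side. I'll look from the left side.

servo_tool:
  rows:
    - {"x": 0,"y": 0,"z": -3,"turn": 0,"fingers": 7}
    - {"x": 0,"y": -1,"z": -3.5,"turn": 0,"fingers": 7}
    - {"x": 0.5,"y": -3,"z": -2.5,"turn": 0,"fingers": 7}
    - {"x": 1.5,"y": -3.5,"z": -1,"turn": 0,"fingers": 7}
    - {"x": 1.5,"y": -3.6,"z": 0,"turn": 0,"fingers": 7}
    - {"x": 1.5,"y": -3.6,"z": 0,"turn": 0,"fingers": 7}
    - {"x": 1.5,"y": -3.6,"z": 0,"turn": 0,"fingers": 7}
    - {"x": 1.5,"y": -3.6,"z": 0,"turn": 0,"fingers": 7}
    - {"x": 1.5,"y": -3.6,"z": 0,"turn": 0,"fingers": 7}
    - {"x": 1.5,"y": -3.6,"z": 0,"turn": 0,"fingers": 7}

```text
clock: 18.38
position: [422.6, -7.5, 239.2]
ee_rot: [0.982, 0.189, 0.0, -0.0]
contact_force: [0.6, 0.3, 0.6]
gripper_width: 70.2
```

servo_tool:
  rows:
    - {"x": 1.5,"y": -3.6,"z": 0,"turn": 0,"fingers": 7}
    - {"x": 1.5,"y": -3.6,"z": 0,"turn": 0,"fingers": 7}
    - {"x": 1.5,"y": -2.5,"z": 0,"turn": 0,"fingers": 7}
    - {"x": 0.8,"y": -1,"z": 0,"turn": 0,"fingers": 7}
    - {"x": 0,"y": 0,"z": 0,"turn": 0,"fingers": 7}

```text
clock: 18.8
position: [432.9, 112.0, 238.7]
ee_rot: [0.982, 0.191, 0.0, 0.0]
contact_force: [0.5, -0.4, -0.1]
gripper_width: 70.5
```

```bash
python3 -c "
from h import *
go([520,150,80],20)
snap('side','s13')
z=np.load('pics/s13.npz');cv2.imwrite('pics/s13z.png',cv2.resize(z['im'][190:270,240:340,::-1],None,fx=6,fy=6,interpolation=cv2.INTER_CUBIC))"
```

```text
t 18.8 pos [432.9 112.  238.7] yaw 22.03 shift cm [ 9.49 -0.26 15.88] norm 18.5 F [ 0.5 -0.4 -0.1] w 70.5 tilt [ 4.e-04  0.e+00 -1.e+00]
turn 2.03
```

View pics/s13z.png

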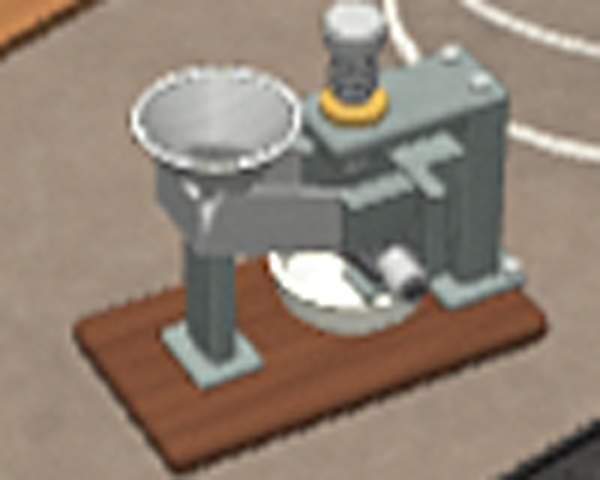

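The bowl still looks empty from this side, so I'll look from the left.

servo_tool:
  rows:
    - {"x": 2,"y": 0,"z": 2,"turn": 2,"fingers": 7}
    - {"x": 2.5,"y": 0,"z": 3,"turn": 0,"fingers": 7}
    - {"x": 2.5,"y": -0.3,"z": 3,"turn": 0,"fingers": 7}
    - {"x": 1.5,"y": 0,"z": 3,"turn": 0,"fingers": 7}
    - {"x": 1,"y": 0,"z": 3,"turn": 0,"fingers": 7}
    - {"x": 0,"y": 0,"z": 1.5,"turn": 0,"fingers": 7}
    - {"x": 0,"y": 0,"z": 0,"turn": 0,"fingers": 7}
    - {"x": 0,"y": 0,"z": 0,"turn": 0,"fingers": 7}

```text
clock: 19.52
position: [519.9, 143.0, 83.2]
ee_rot: [0.985, 0.171, -0.001, 0.001]
contact_force: [0.1, 0.0, 0.7]
gripper_width: 70.3
```

```bash
python3 -c "
from h import *
go([520,150,80],20)
snap('wrist','w13')
z=np.load('pics/w13.npz');cv2.imwrite('pics/w13z.png',cv2.resize(z['im'][120:360,380:560,::-1],None,fx=2.5,fy=2.5,interpolation=cv2.INTER_CUBIC))"
```

```text
t 19.52 pos [519.9 143.   83.2] yaw 19.69 shift cm [ 0.25 -0.65  0.32] norm 0.77 F [0.1 0.  0.7] w 70.3 tilt [-0.0021 -0.0017 -1.    ]
turn -0.31
```

View pics/w13z.png

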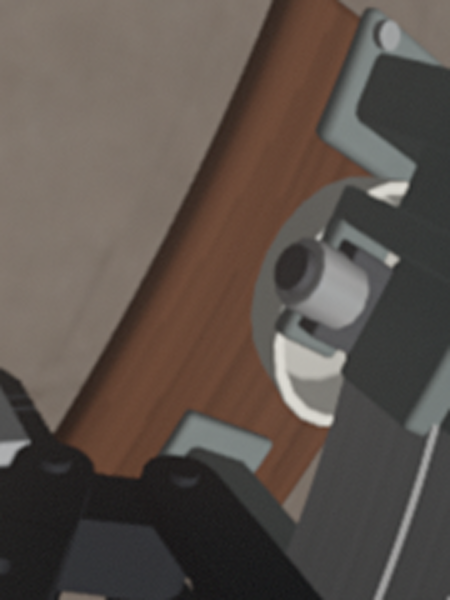

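Run:
```python
from h import *
p,im=cloud('s13')
for v in range(222,246,3):
    print(v,[(u,*p[v,u].round(0).astype(int)) if np.isfinite(p[v,u,0]) else (u,) for u in range(284,306,4)])
go([440,95,85],50)
```

```text
222 [(284, np.int64(518), np.int64(-52), np.int64(122)), (288, np.int64(529), np.int64(-55), np.int64(119)), (292, np.int64(541), np.int64(-55), np.int64(114)), (296, np.int64(556), np.int64(-52), np.int64(106)), (300, np.int64(566), np.int64(-56), np.int64(105)), (304, np.int64(577), np.int64(-61), np.int64(104))]
225 [(284, np.int64(517), np.int64(-53), np.int64(112)), (288, np.int64(530), np.int64(-53), np.int64(107)), (292, np.int64(542), np.int64(-55), np.int64(103)), (296, np.int64(556), np.int64(-52), np.int64(96)), (300, np.int64(563), np.int64(-61), np.int64(99)), (304, np.int64(575), np.int64(-63), np.int64(95))]
228 [(284, np.int64(516), np.int64(-55), np.int64(103)), (288, np.int64(529), np.int64(-55), np.int64(98)), (292, np.int64(543), np.int64(-53), np.int64(91)), (296, np.int64(555), np.int64(-54), np.int64(87)), (300, np.int64(562), np.int64(-64), np.int64(91)), (304, np.int64(575), np.int64(-64), np.int64(85))]
231 [(284, np.int64(516), np.int64(-56), np.int64(94)), (288, np.int64(530), np.int64(-53), np.int64(86)), (292, np.int64(543), np.int64(-52), np.int64(80)),
[... 843 characters left out ...]
538), np.int64(-40), np.int64(41)), (292, np.int64(544), np.int64(-52), np.int64(47)), (296, np.int64(551), np.int64(-62), np.int64(51)), (300, np.int64(558), np.int64(-71), np.int64(54)), (304, np.int64(569), np.int64(-74), np.int64(51))]
243 [(284, np.int64(534), np.int64(-23), np.int64(19)), (288, np.int64(544), np.int64(-30), np.int64(19)), (292, np.int64(543), np.int64(-53), np.int64(37)), (296, np.int64(550), np.int64(-63), np.int64(41)), (300, np.int64(558), np.int64(-71), np.int64(43)), (304, np.int64(570), np.int64(-73), np.int64(39))]
t 19.57 pos [520.6 143.7  84.5] yaw 19.71 shift cm [-9.23  1.86 -0.05] norm 9.42 F [ 1.3 -0.3  1. ] w 69.8 tilt [ 7.e-04 -1.e-04 -1.e+00]
turn -30.29
```

servo_tool:
  rows:
    - {"x": -2,"y": 0.4,"z": 0,"turn": 0,"fingers": 7}
    - {"x": -3,"y": 0.6,"z": 0,"turn": 0,"fingers": 7}
    - {"x": -3,"y": 0.6,"z": 0,"turn": 0,"fingers": 7}
    - {"x": -1.2,"y": 0.3,"z": 0,"turn": -6,"fingers": 7}
    - {"x": 0,"y": 0,"z": 0,"turn": -6,"fingers": 7}
    - {"x": 0,"y": 0,"z": 0,"turn": -6,"fingers": 7}
    - {"x": 0,"y": 0,"z": 0,"turn": -6,"fingers": 7}
    - {"x": 0,"y": 0,"z": 0,"turn": -6,"fingers": 7}
    - {"x": 0,"y": 0,"z": 0,"turn": 0,"fingers": 7}
    - {"x": 0,"y": 0,"z": 0,"turn": 0,"fingers": 7}

```text
clock: 20.4
position: [440.7, 95.6, 85.5]
ee_rot: [0.908, 0.419, 0.002, -0.0]
contact_force: [-0.1, -0.2, -0.4]
gripper_width: 69.9
```

```bash
python3 -c "
from h import *
go([440,95,85],50)
snap('wrist','w14')"
```

```text
t 20.4 pos [440.7  95.6  85.5] yaw 49.6 shift cm [-0.09 -0.01  0.05] norm 0.1 F [-0.1 -0.2 -0.4] w 69.9 tilt [ 0.0032  0.0019 -1.    ]
turn -0.4
```

View pics/w14.png

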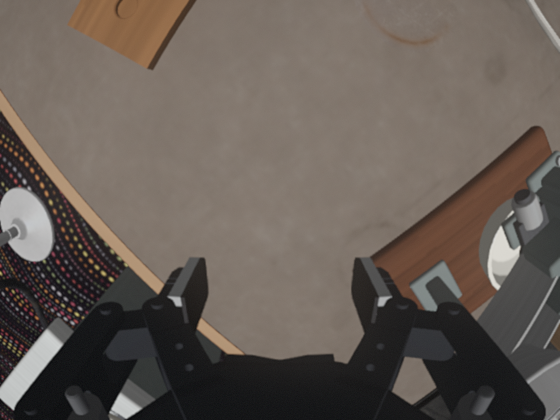

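From here the visible part of the bowl, on its near side, is empty as well. I'll look from the column side.

servo_tool:
  rows:
    - {"x": 0,"y": 0,"z": 0,"turn": 7,"fingers": 7}
    - {"x": 0,"y": 0,"z": 0,"turn": 7,"fingers": 7}
    - {"x": 0,"y": 0,"z": 0,"turn": 7,"fingers": 7}
    - {"x": 0,"y": 0,"z": 0,"turn": 7,"fingers": 7}
    - {"x": 0,"y": 0,"z": 0,"turn": 7,"fingers": 7}
    - {"x": 0,"y": 0,"z": 0,"turn": 7,"fingers": 7}
    - {"x": 0,"y": 0,"z": 0,"turn": 7,"fingers": 7}
    - {"x": 0,"y": 0,"z": 0,"turn": 7,"fingers": 7}
    - {"x": 0,"y": 0,"z": 0,"turn": 7,"fingers": 7}
    - {"x": 0,"y": 0,"z": 0,"turn": 7,"fingers": 7}

```text
clock: 21.28
position: [440.2, 95.5, 84.4]
ee_rot: [0.984, -0.18, 0.0, -0.0]
contact_force: [-0.6, 0.2, 0.5]
gripper_width: 70.2
```

servo_tool:
  rows:
    - {"x": 0,"y": 0,"z": 0,"turn": 5,"fingers": 7}
    - {"x": 0,"y": 0,"z": 0,"turn": 5,"fingers": 7}
    - {"x": 0,"y": 0,"z": 0,"turn": 0,"fingers": 7}

```text
clock: 21.53
position: [440.1, 95.5, 84.3]
ee_rot: [0.965, -0.262, 0.0, -0.0]
contact_force: [-0.3, -0.0, -0.1]
gripper_width: 70.1
```

```bash
python3 -c "
from h import *
go([660,115,85],-30)"
```

```text
t 21.53 pos [440.1  95.5  84.3] yaw -30.43 shift cm [ 17.97 -12.82  -0.05] norm 22.07 F [-0.3 -0.  -0.1] w 70.1 tilt [ 9.e-04  5.e-04 -1.e+00]
turn -0.43
```

servo_tool:
  rows:
    - {"x": 1,"y": -0.7,"z": 0,"turn": 0,"fingers": 7}
    - {"x": 2.5,"y": -1.8,"z": 0,"turn": 0,"fingers": 7}
    - {"x": 3,"y": -2.1,"z": 0,"turn": 0,"fingers": 7}
    - {"x": 3,"y": -2.1,"z": 0,"turn": 0,"fingers": 7}
    - {"x": 3,"y": -2.1,"z": 0,"turn": 0,"fingers": 7}
    - {"x": 2.5,"y": -1.8,"z": 0,"turn": 0,"fingers": 7}
    - {"x": 2,"y": -1.4,"z": 0,"turn": 0,"fingers": 7}
    - {"x": 1,"y": -0.8,"z": 0,"turn": 0,"fingers": 7}
    - {"x": 0,"y": 0,"z": 0,"turn": 0,"fingers": 7}
    - {"x": 0,"y": 0,"z": 0,"turn": 0,"fingers": 7}

```text
clock: 22.37
position: [659.8, 115.1, 83.2]
ee_rot: [0.965, -0.261, -0.0, 0.0]
contact_force: [-0.8, -0.2, -0.9]
gripper_width: 70.1
```

```bash
python3 -c "
from h import *
go([660,115,85],-30)
snap('wrist','w15');snap('top','t15');snap('side','s15')"
```

```text
t 22.37 pos [659.8 115.1  83.2] yaw -30.24 shift cm [ 0.02 -0.   -0.18] norm 0.18 F [-0.8 -0.2 -0.9] w 70.1 tilt [-1.e-03 -1.e-04 -1.e+00]
turn -0.24
```

View pics/w15.png

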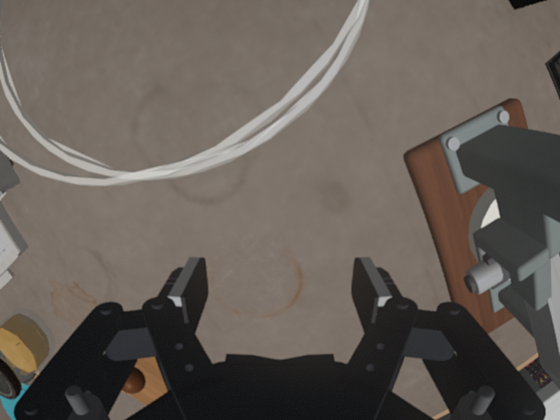

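View pics/s15.png

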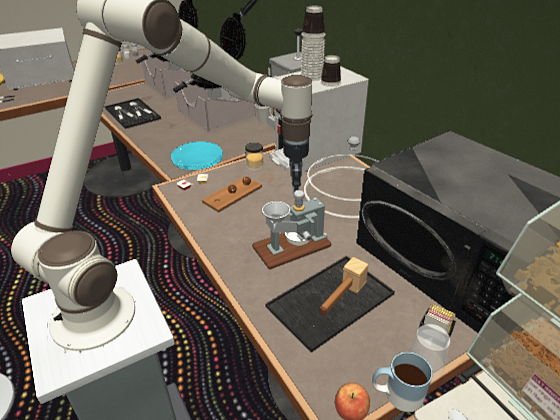

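No nut is visible on the table or in this quarter of the bowl. I'll compare the earlier before and after views from the tray side (w7 and w11), and the seat opening.

Run:
```python
from h import *
o=[]
for f in('w7','w11'):
    z=np.load(f'pics/{f}.npz');o.append(cv2.resize(z['im'][20:220,0:130,::-1],None,fx=3,fy=3,interpolation=cv2.INTER_CUBIC))
cv2.imwrite('pics/cmp2.png',np.hstack(o))
p,im=cloud('s9');q,_=cloud('s15')
for u,v in[(296,220),(297,220),(298,220),(299,219),(300,219),(298,219),(297,221)]:print(u,v,p[v,u].round(0),im[v,u],q[v,u].round(0),_[v,u])
z=np.load('pics/s15.npz');cv2.imwrite('pics/s15z.png',cv2.resize(z['im'][180:280,240:340,::-1],None,fx=6,fy=6,interpolation=cv2.INTER_CUBIC))
```

```text
296 220 [568. -33.  96.] [95 43 13] [579. -17.  81.] [69 75 69]
297 220 [571. -34.  95.] [143  81  40] [582. -17.  79.] [70 77 72]
298 220 [574. -35.  95.] [131  82  55] [584. -19.  80.] [71 75 74]
299 219 [577. -34.  96.] [123  60  24] [588. -18.  82.] [68 74 71]
300 219 [579. -36.  97.] [122  60  22] [590. -20.  82.] [69 74 71]
298 219 [574. -34.  97.] [127  68  31] [585. -17.  82.] [70 76 74]
297 221 [568. -39.  96.] [154 135 125] [581. -18.  77.] [134 136 133]
```

View pics/cmp2.png

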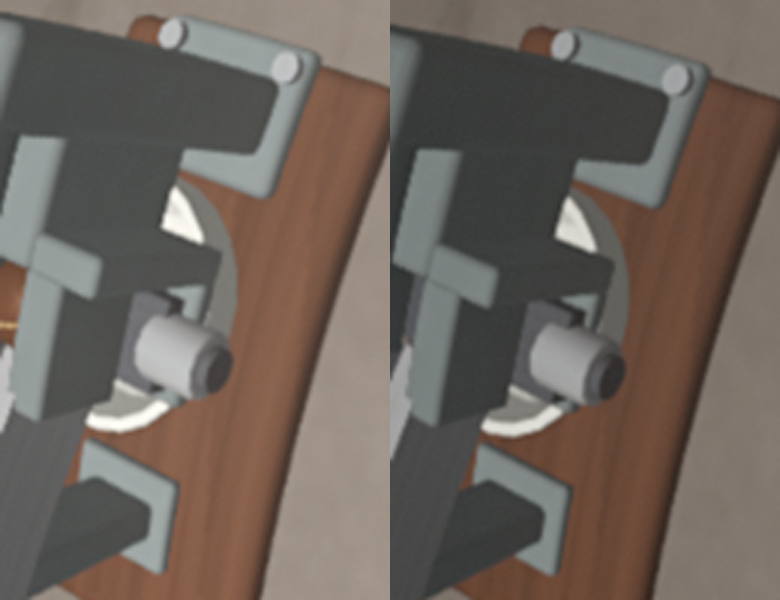

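In the right crop there's a faint pale yellow mark inside the slot at (405,342), which could be the nut lower down. I'll move to a steeper view from the tray side, between the top arm and the jaw box.

```bash
python3 -c "
from h import *
go([503,-175,240])"
```

```text
t 22.52 pos [658.8 115.2  84. ] yaw -30.21 shift cm [  1.13  32.93 -15.59] norm 36.45 F [-0.7  0.1  0.3] w 70.2 tilt [-8.e-04 -2.e-04 -1.e+00]
```

servo_tool:
  rows:
    - {"x": 0,"y": 0,"z": -3,"turn": 0,"fingers": 7}
    - {"x": 0,"y": 0,"z": -3.8,"turn": 0,"fingers": 7}
    - {"x": 0,"y": 0,"z": -3.8,"turn": 0,"fingers": 7}
    - {"x": 0,"y": 2,"z": -3,"turn": 0,"fingers": 7}
    - {"x": 0,"y": 3.5,"z": -1.4,"turn": 0,"fingers": 7}
    - {"x": 0,"y": 3.8,"z": 0,"turn": 0,"fingers": 7}
    - {"x": 0,"y": 3.8,"z": 0,"turn": 0,"fingers": 7}
    - {"x": 0.3,"y": 3.8,"z": 0,"turn": 0,"fingers": 7}
    - {"x": 0.3,"y": 3.8,"z": 0,"turn": 0,"fingers": 7}
    - {"x": 0.3,"y": 3.8,"z": 0,"turn": 0,"fingers": 7}

```text
clock: 23.35
position: [542.1, -101.9, 234.5]
ee_rot: [0.966, -0.26, 0.0, -0.0]
contact_force: [0.5, -0.0, 0.2]
gripper_width: 69.9
```

servo_tool:
  rows:
    - {"x": 0.3,"y": 3.8,"z": 0,"turn": 0,"fingers": 7}
    - {"x": 0,"y": 3,"z": 0,"turn": 0,"fingers": 7}
    - {"x": 0,"y": 1.6,"z": 0,"turn": -7,"fingers": 7}
    - {"x": 0,"y": 0,"z": 2,"turn": -7,"fingers": 7}
    - {"x": 0,"y": 0,"z": 2,"turn": -7,"fingers": 7}
    - {"x": 0,"y": 0,"z": 2,"turn": -7,"fingers": 7}
    - {"x": 0,"y": 0,"z": 1.5,"turn": -7,"fingers": 7}
    - {"x": 0,"y": 0,"z": 0.8,"turn": -7,"fingers": 7}
    - {"x": 0,"y": 0,"z": 0,"turn": -7,"fingers": 7}
    - {"x": 0,"y": 0,"z": 0,"turn": -3,"fingers": 7}

```text
clock: 24.18
position: [503.1, -174.6, 150.4]
ee_rot: [0.981, 0.192, -0.001, -0.0]
contact_force: [-0.0, 0.4, -0.1]
gripper_width: 69.8
```

```bash
python3 -c "
from h import *
go([503,-175,157],22)
snap('wrist','w16')"
```

```text
t 24.18 pos [ 503.1 -174.6  150.4] yaw 22.08 shift cm [-0.03  0.03 -0.66] norm 0.66 F [-0.   0.4 -0.1] w 69.8 tilt [-1.6e-03  1.0e-04 -1.0e+00]
turn 0.08
```

View pics/w16.png

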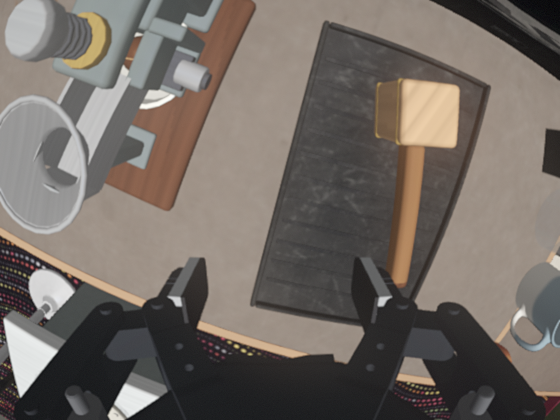

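Brown shows in the slot at about (130,52), so I'll zoom in and get its height from the depth data.

Run:
```python
from h import *
z=np.load('pics/w16.npz');im=z['im'];cv2.imwrite('pics/w16z.png',cv2.resize(im[0:140,60:240,::-1],None,fx=4,fy=4,interpolation=cv2.INTER_CUBIC))
d=z['d'];fx,fy,cx,cy=z['K'];P=z['P']
v,u=np.mgrid[:420,:560];a=u-cx;b=v-cy;r=np.hypot(a,b);th=r/fx
ray=np.stack([a/r*np.tan(th),b/r*np.tan(th),np.ones_like(r)],-1);p=(ray*d[...,None])@P[:3,:3].T+P[:3,3]
hsv=cv2.cvtColor(im,cv2.COLOR_RGB2HSV)
for vv in range(36,72,4):print(vv,[(uu,*p[vv,uu].round(0).astype(int).tolist(),im[vv,uu].tolist()) for uu in range(122,146,4)])
```

```text
36 [(122, 582, -56, 135, [137, 143, 140]), (126, 583, -57, 134, [112, 116, 114]), (130, 584, -58, 130, [87, 88, 87]), (134, 584, -58, 126, [137, 134, 128]), (138, 589, -31, 69, [134, 124, 115]), (142, 589, -35, 71, [120, 114, 108])]
40 [(122, 580, -57, 136, [131, 136, 133]), (126, 581, -58, 134, [98, 102, 99]), (130, 582, -58, 129, [80, 83, 81]), (134, 585, -32, 75, [114, 82, 66]), (138, 586, -35, 75, [113, 81, 64]), (142, 585, -54, 107, [149, 157, 155])]
44 [(122, 578, -57, 135, [119, 123, 120]), (126, 579, -58, 132, [88, 91, 89]), (130, 580, -58, 128, [86, 82, 78]), (134, 582, -35, 78, [125, 89, 70]), (138, 583, -38, 78, [124, 98, 84]), (142, 582, -56, 108, [154, 162, 160])]
48 [(122, 576, -57, 133, [107, 110, 107]), (126, 577, -59, 131, [85, 87, 84]), (130, 578, -33, 79, [122, 88, 69]), (134, 579, -36, 78, [131, 93, 72]), (138, 579, -54, 107, [143, 148, 145]), (142, 580, -57, 108, [152, 161, 159])]
52 [(122, 574, -58, 133, [94, 97, 94]), (126, 575, -58, 129, [79, 82, 81]), (130, 576, -33, 76, [130, 91, 71]), (134, 577, -38, 79, [145, 107, 84]), (138, 577, -55, 108, [152, 161, 159]
[... 264 characters left out ...]
158])]
60 [(122, 570, -57, 128, [85, 88, 84]), (126, 569, -32, 75, [120, 87, 69]), (130, 570, -35, 76, [144, 111, 84]), (134, 572, -54, 107, [148, 157, 155]), (138, 572, -57, 108, [152, 160, 158]), (142, 573, -60, 108, [151, 159, 159])]
64 [(122, 568, -57, 127, [91, 90, 86]), (126, 567, -32, 74, [112, 81, 65]), (130, 568, -36, 75, [121, 96, 83]), (134, 569, -54, 106, [152, 160, 159]), (138, 570, -57, 107, [151, 158, 158]), (142, 571, -61, 108, [152, 160, 160])]
68 [(122, 561, -8, 33, [211, 209, 202]), (126, 562, -11, 30, [160, 153, 145]), (130, 566, -53, 107, [139, 145, 142]), (134, 567, -56, 107, [152, 160, 158]), (138, 568, -58, 106, [152, 160, 159]), (142, 568, -61, 108, [153, 161, 160])]
```

View pics/w16z.png

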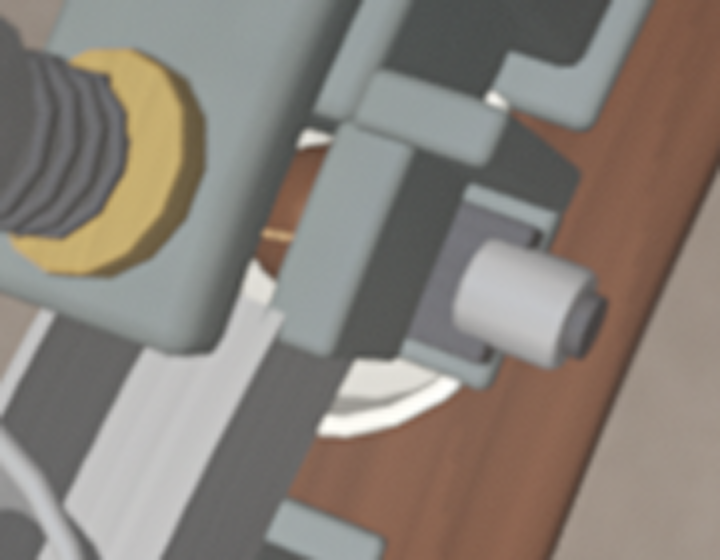

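The nut's top is at about z = 79, so its centre is near 64. The blow drove it into the jaws but not quite through, and the mallet probably gave way a little in the grip. I'll check that the depth readings aren't biased, then re-grasp and strike harder and deeper.

Run:
```python
from h import *
z=np.load('pics/w16.npz');im=z['im'];d=z['d'];fx,fy,cx,cy=z['K'];P=z['P']
v,u=np.mgrid[:420,:560];a=u-cx;b=v-cy;r=np.hypot(a,b);th=r/fx
ray=np.stack([a/r*np.tan(th),b/r*np.tan(th),np.ones_like(r)],-1);p=(ray*d[...,None])@P[:3,:3].T+P[:3,3]
for q in[(30,25),(85,5),(105,60),(430,110),(417,95),(440,130),(455,85),(230,120),(405,200),(402,260)]:print(q,p[q[1],q[0]].round(1))
# sphere fit with fixed xy/radius
q=p[38:66,124:140].reshape(-1,3);q=q[(q[:,2]>68)&(q[:,2]<85)]
from scipy.optimize import least_squares
print(len(q),least_squares(lambda c:np.linalg.norm(q-c,axis=1)-15,[574,-37,64],loss='soft_l1').x)
go([577.5,-262,140],21.8)
```

```text
(30, 25) [575.6 -39.2 187.8]
(85, 5) [594.  -25.7 137.1]
(105, 60) [567.6 -51.4 136.3]
(430, 110) [ 616.5 -244.9   75.4]
(417, 95) [ 621.3 -231.    75.9]
(440, 130) [ 607.1 -258.6   75.6]
(455, 85) [ 665.9 -292.     3.7]
(230, 120) [ 546.4 -110.    -0. ]
(405, 200) [ 546.4 -268.6   51.6]
(402, 260) [ 497.8 -293.2   52.3]
209 [576.68394651 -37.29659605  63.48902367]
t 24.23 pos [ 503.4 -174.6  150.8] yaw 22.06 shift cm [ 3.58 10.88  1.07] norm 11.51 F [ 0.7 -0.5 -0.2] w 70.2 tilt [-7.e-04  1.e-04 -1.e+00]
turn 0.26
```

Depth checks out: pin top 187.8, tray floor 3.7, head top about 75.5. The nut's centre is at 63.5, held by friction in the jaws near the end of the pin's stroke. I'll re-grasp and strike again, with the speed kept up through the stop.

servo_tool:
  rows:
    - {"x": 0.5,"y": 1.4,"z": 0,"turn": 0,"fingers": 7}
    - {"x": 1,"y": 3,"z": 0,"turn": 0,"fingers": 7}
    - {"x": 1,"y": 3,"z": 0,"turn": 0.2,"fingers": 7}
    - {"x": 0.7,"y": 2.2,"z": 0.5,"turn": 0,"fingers": 7}
    - {"x": 0.5,"y": 1.2,"z": 0.5,"turn": 0,"fingers": 7}
    - {"x": 0,"y": 0,"z": 0,"turn": 0,"fingers": 7}
    - {"x": 0,"y": 0,"z": 0,"turn": 0,"fingers": 7}
    - {"x": 0,"y": 0,"z": 0,"turn": 0,"fingers": 7}
    - {"x": 0,"y": 0,"z": 0,"turn": 0,"fingers": 7}

```text
clock: 24.98
position: [578.3, -260.9, 141.6]
ee_rot: [0.982, 0.187, 0.0, 0.0]
contact_force: [-0.7, -0.3, 1.3]
gripper_width: 70.2
```

```bash
python3 -c "
from h import *
go([578.7,-261.5,19.8],21.75)
snap('wrist','w17')
h=fish('w17',281.5,161,75);print(h)"
```

```text
t 24.98 pos [ 578.3 -260.9  141.6] yaw 21.58 shift cm [1.000e-02 7.000e-02 1.218e+01] norm 12.18 F [-0.7 -0.3  1.3] w 70.2 tilt [ 5.e-04 -0.e+00 -1.e+00]
turn -0.17
[ 616.978543   -248.07708466   75.        ]
```

View pics/w17.png

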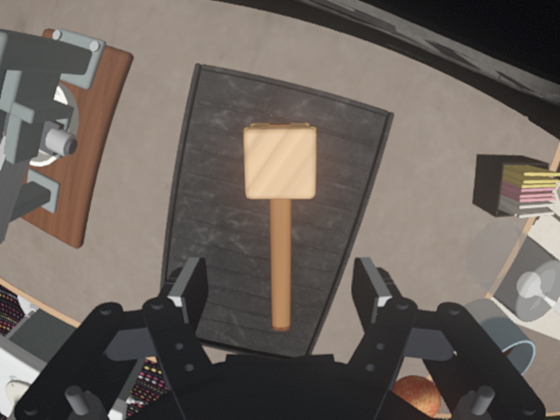

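The mallet stands squarely in place, head top centred at (280,162), so I re-grasp it.

servo_tool:
  rows:
    - {"x": 0,"y": 0.07,"z": 2,"turn": -0.2,"fingers": 7}
    - {"x": 0,"y": 0,"z": 3,"turn": 0,"fingers": 7}
    - {"x": 0,"y": 0,"z": 3,"turn": 0,"fingers": 7}
    - {"x": 0,"y": 0,"z": 2.5,"turn": 0,"fingers": 7}
    - {"x": 0,"y": 0,"z": 1,"turn": 0,"fingers": 7}
    - {"x": 0,"y": 0,"z": 0.7,"turn": 0,"fingers": 7}
    - {"x": 0,"y": 0,"z": 0,"turn": 0,"fingers": 7}
    - {"x": 0,"y": 0,"z": 0,"turn": 0,"fingers": 4}
    - {"x": 0,"y": 0,"z": 0,"turn": 0,"fingers": 2.5}
    - {"x": 0,"y": 0,"z": 0,"turn": 0,"fingers": 1}

```text
clock: 25.87
position: [580.2, -262.5, 20.6]
ee_rot: [0.982, 0.189, 0.002, 0.001]
contact_force: [-0.7, 0.1, -0.1]
gripper_width: 34.3
```

servo_tool:
  rows:
    - {"x": 0,"y": 0,"z": 0,"turn": 0,"fingers": 0}
    - {"x": 0,"y": 0,"z": 0,"turn": 0,"fingers": 0}
    - {"x": 0,"y": 0,"z": 0,"turn": 0,"fingers": 0}
    - {"x": 0,"y": 0,"z": 0,"turn": 0,"fingers": 0}
    - {"x": 0,"y": 0,"z": 0,"turn": 0,"fingers": 0}
    - {"x": 0,"y": 0,"z": 0,"turn": 0,"fingers": 0}

```text
clock: 26.37
position: [579.8, -262.4, 20.1]
ee_rot: [0.982, 0.189, 0.001, 0.0]
contact_force: [-0.9, 1.4, 6.4]
gripper_width: 16.0
```

servo_tool:
  rows:
    - {"x": 0,"y": 0,"z": -1,"turn": 0,"fingers": 0}
    - {"x": 0,"y": 0,"z": -2.5,"turn": 0,"fingers": 0}
    - {"x": 0,"y": 0,"z": -3,"turn": 0,"fingers": 0}
    - {"x": 0,"y": 0,"z": -3,"turn": 0,"fingers": 0}
    - {"x": 0,"y": 0,"z": -3,"turn": 0,"fingers": 0}
    - {"x": 0,"y": 0,"z": -3,"turn": 0,"fingers": 0}
    - {"x": 0,"y": 0,"z": -3,"turn": 0,"fingers": 0}
    - {"x": 0,"y": 0,"z": -3.5,"turn": 0,"fingers": 0}
    - {"x": 0,"y": 0,"z": -3,"turn": 0,"fingers": 0}
    - {"x": 0,"y": 0,"z": -1,"turn": 0,"fingers": 0}

```text
clock: 27.2
position: [580.5, -263.1, 285.0]
ee_rot: [0.982, 0.189, 0.004, 0.002]
contact_force: [-0.0, 0.4, 0.8]
gripper_width: 16.0
```

```bash
python3 -c "
from h import *
go([538.8,-50.6,280],21.8)"
```

```text
t 27.2 pos [ 580.5 -263.1  285. ] yaw 21.78 shift cm [  4.01 -21.28   0.39] norm 21.66 F [-0.   0.4  0.8] w 16.0 tilt [ 0.0087 -0.0033 -1.    ]
turn -0.02
```

servo_tool:
  rows:
    - {"x": 0.2,"y": -1.1,"z": 0,"turn": 0,"fingers": 0}
    - {"x": 0.5,"y": -2.5,"z": 0,"turn": 0,"fingers": 0}
    - {"x": 0.6,"y": -3,"z": 0,"turn": 0,"fingers": 0}
    - {"x": 0.6,"y": -3,"z": 0,"turn": 0,"fingers": 0}
    - {"x": 0.6,"y": -3,"z": 0,"turn": 0,"fingers": 0}
    - {"x": 0.6,"y": -3,"z": 0,"turn": 0,"fingers": 0}
    - {"x": 0.5,"y": -2.5,"z": 0,"turn": 0,"fingers": 0}
    - {"x": 0.3,"y": -2,"z": 0,"turn": 0,"fingers": 0}
    - {"x": 0.2,"y": -1.1,"z": 0,"turn": 0,"fingers": 0}

```text
clock: 27.95
position: [536.6, -47.8, 276.8]
ee_rot: [0.982, 0.19, -0.002, -0.001]
contact_force: [-0.3, -0.5, -1.1]
gripper_width: 16.3
```

servo_tool:
  rows:
    - {"x": 0,"y": 0,"z": 0,"turn": 0,"fingers": 0}
    - {"x": 0,"y": 0,"z": 0,"turn": 0,"fingers": 0}
    - {"x": 0,"y": 0,"z": 0,"turn": 0,"fingers": 0}
    - {"x": 0,"y": 0,"z": 0,"turn": 0,"fingers": 0}
    - {"x": 0,"y": 0,"z": 0,"turn": 0,"fingers": 0}
    - {"x": 0,"y": 0,"z": 0,"turn": 0,"fingers": 0}

```text
clock: 28.45
position: [538.6, -50.9, 278.6]
ee_rot: [0.982, 0.188, -0.0, -0.0]
contact_force: [0.1, 0.5, -1.0]
gripper_width: 15.9
```

```bash
python3 -c "
from h import *
go([539.7,-50.9,177],21.8)"
```

```text
t 28.45 pos [538.6 -50.9 278.6] yaw 21.68 shift cm [ 0.1   0.04 10.16] norm 10.16 F [ 0.1  0.5 -1. ] w 15.9 tilt [-4.e-04 -1.e-04 -1.e+00]
turn -0.12
```

servo_tool:
  rows:
    - {"x": 0.1,"y": 0,"z": 3.5,"turn": 0,"fingers": 0}
    - {"x": 0,"y": 0,"z": 4.1,"turn": 0,"fingers": 0}
    - {"x": 0,"y": 0,"z": 3.0,"turn": 0,"fingers": 0}

```text
clock: 28.7
position: [539.2, -50.7, 172.4]
ee_rot: [0.982, 0.189, -0.0, 0.001]
contact_force: [-37.7, -1.0, 96.5]
gripper_width: 16.1
```

servo_tool:
  rows:
    - {"x": 0,"y": 0,"z": 0,"turn": 0,"fingers": 0}

```text
clock: 28.78
position: [538.2, -51.3, 171.6]
ee_rot: [0.982, 0.189, -0.002, 0.001]
contact_force: [-1.5, -1.0, 2.6]
gripper_width: 16.2
```

servo_tool:
  rows:
    - {"x": 0,"y": 0,"z": 0,"turn": 0,"fingers": 0}

```text
clock: 28.87
position: [539.0, -50.9, 172.9]
ee_rot: [0.982, 0.188, -0.001, 0.001]
contact_force: [-2.5, -1.5, 2.7]
gripper_width: 16.0
```

```bash
python3 -c "
from h import *
go([539.7,-50.9,177],21.8)
snap('side','s18')
z=np.load('pics/s18.npz');cv2.imwrite('pics/s18z.png',cv2.resize(z['im'][160:280,230:350,::-1],None,fx=5,fy=5,interpolation=cv2.INTER_CUBIC))"
```

```text
t 28.87 pos [539.  -50.9 172.9] yaw 21.73 shift cm [ 0.06  0.03 -0.41] norm 0.42 F [-2.5 -1.5  2.7] w 16.0 tilt [-0.0019 -0.0015 -1.    ]
turn -0.07
```

View pics/s18z.png

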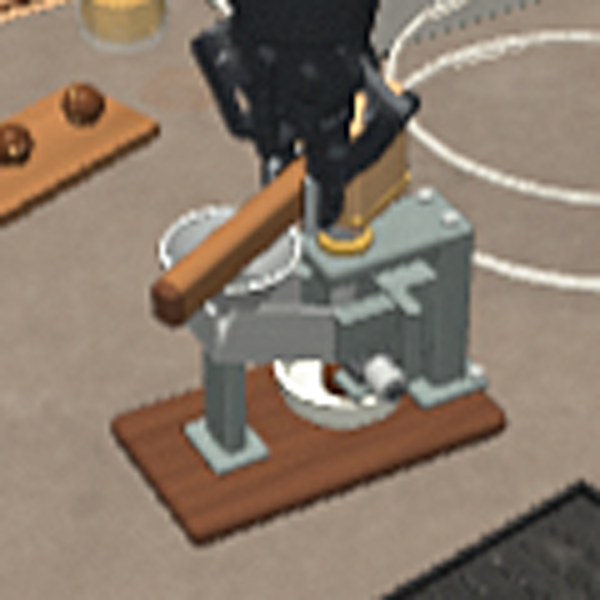

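The nut now lies in the bowl, brown at (335,378) in the crop. I lift off and take the mallet back.

servo_tool:
  rows:
    - {"x": 0,"y": 0,"z": -1.5,"turn": 0,"fingers": 0}
    - {"x": 0,"y": 0,"z": -3,"turn": 0,"fingers": 0}
    - {"x": 0,"y": 0,"z": -3,"turn": 0,"fingers": 0}
    - {"x": 0,"y": 0,"z": -2,"turn": 0,"fingers": 0}
    - {"x": -0.4,"y": 2,"z": -0.5,"turn": 0,"fingers": 0}
    - {"x": -0.6,"y": 3,"z": 0,"turn": 0,"fingers": 0}
    - {"x": -0.6,"y": 3,"z": 0,"turn": 0,"fingers": 0}
    - {"x": -0.6,"y": 3,"z": 0,"turn": 0,"fingers": 0}
    - {"x": -0.6,"y": 3,"z": 0,"turn": 0,"fingers": 0}
    - {"x": -0.6,"y": 3,"z": 0,"turn": 0,"fingers": 0}

```text
clock: 29.75
position: [571.3, -221.9, 272.7]
ee_rot: [0.982, 0.189, 0.0, -0.0]
contact_force: [-0.2, 0.4, -1.3]
gripper_width: 16.5
```

servo_tool:
  rows:
    - {"x": -0.4,"y": 2.5,"z": 1,"turn": 0,"fingers": 0}
    - {"x": -0.3,"y": 1.5,"z": 2,"turn": 0,"fingers": 0}
    - {"x": 0,"y": 0,"z": 3,"turn": 0,"fingers": 0}
    - {"x": 0,"y": 0,"z": 3,"turn": 0,"fingers": 0}
    - {"x": 0,"y": 0,"z": 3,"turn": 0,"fingers": 0}
    - {"x": 0,"y": 0,"z": 2,"turn": 0,"fingers": 0}
    - {"x": 0,"y": 0,"z": 1,"turn": 0,"fingers": 0}
    - {"x": 0,"y": 0,"z": 0,"turn": 0,"fingers": 0}
    - {"x": 0,"y": 0,"z": 0,"turn": 0,"fingers": 0}
    - {"x": 0,"y": 0,"z": 0,"turn": 0,"fingers": 0}

```text
clock: 30.58
position: [580.7, -260.5, 124.8]
ee_rot: [0.982, 0.189, 0.002, 0.001]
contact_force: [0.7, -0.2, -1.5]
gripper_width: 16.3
```

```bash
python3 -c "
from h import *
go([579,-262,22],21.8)
snap('side','s19')
p,im=cloud('s19')
z=np.load('pics/s19.npz');cv2.imwrite('pics/s19z.png',cv2.resize(z['im'][180:340,230:420,::-1],None,fx=4,fy=3.75,interpolation=cv2.INTER_CUBIC))"
```

```text
t 30.58 pos [ 580.7 -260.5  124.8] yaw 21.78 shift cm [-0.24  0.05 10.28] norm 10.28 F [ 0.7 -0.2 -1.5] w 16.3 tilt [ 0.0036 -0.0012 -1.    ]
turn -0.02
```

View pics/s19z.png

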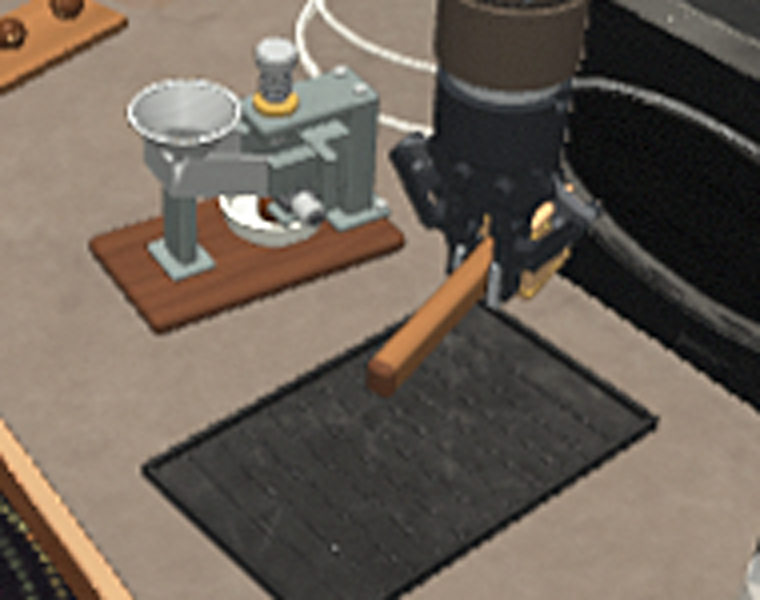

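The nut is in the bowl at (265,207) and the pin is up again. I'll lower the mallet.

servo_tool:
  rows:
    - {"x": -0.1,"y": 0,"z": 2,"turn": 0,"fingers": 0}
    - {"x": 0,"y": 0,"z": 2.5,"turn": 0,"fingers": 0}
    - {"x": 0,"y": 0,"z": 2,"turn": 0,"fingers": 0}
    - {"x": 0,"y": 0,"z": 1.5,"turn": 0,"fingers": 0}
    - {"x": 0,"y": 0,"z": 1,"turn": 0,"fingers": 0}
    - {"x": 0,"y": 0,"z": 0.5,"turn": 0,"fingers": 0}
    - {"x": 0,"y": 0,"z": 0,"turn": 0,"fingers": 0}
    - {"x": 0,"y": 0,"z": 0,"turn": 0,"fingers": 0}
    - {"x": 0,"y": 0,"z": 0,"turn": 0,"fingers": 0}

```text
clock: 31.38
position: [579.5, -260.7, 29.3]
ee_rot: [0.982, 0.189, 0.001, 0.001]
contact_force: [-0.8, -0.2, -0.8]
gripper_width: 16.2
```

servo_tool:
  rows:
    - {"x": 0,"y": 0,"z": 0.2,"turn": 0,"fingers": 0}
    - {"x": 0,"y": 0,"z": 0.2,"turn": 0,"fingers": 0}
    - {"x": 0,"y": 0,"z": 0,"turn": 0,"fingers": 0}
    - {"x": 0,"y": 0,"z": 0,"turn": 0,"fingers": 0}

```text
clock: 31.72
position: [578.3, -260.4, 23.9]
ee_rot: [0.982, 0.189, 0.0, 0.0]
contact_force: [-0.7, -0.5, -2.0]
gripper_width: 16.8
```

servo_tool:
  rows:
    - {"x": 0,"y": 0,"z": 0.15,"turn": 0,"fingers": 0}
    - {"x": 0,"y": 0,"z": 0.15,"turn": 0,"fingers": 0}
    - {"x": 0,"y": 0,"z": 0.1,"turn": 0,"fingers": 0}
    - {"x": 0,"y": 0,"z": 0,"turn": 0,"fingers": 0}
    - {"x": 0,"y": 0,"z": 0,"turn": 0,"fingers": 0}

```text
clock: 32.13
position: [578.3, -260.4, 19.6]
ee_rot: [0.982, 0.189, -0.0, -0.0]
contact_force: [0.2, 0.9, -1.7]
gripper_width: 16.2
```

servo_tool:
  rows:
    - {"x": 0,"y": 0,"z": 0.1,"turn": 0,"fingers": 0}
    - {"x": 0,"y": 0,"z": 0.1,"turn": 0,"fingers": 0}
    - {"x": 0,"y": 0,"z": 0.1,"turn": 0,"fingers": 0}
    - {"x": 0,"y": 0,"z": 0,"turn": 0,"fingers": 0}

```text
clock: 32.47
position: [578.2, -260.4, 16.5]
ee_rot: [0.982, 0.189, -0.0, -0.0]
contact_force: [-0.8, -0.8, -1.8]
gripper_width: 16.0
```

servo_tool:
  rows:
    - {"x": 0,"y": 0,"z": 0.1,"turn": 0,"fingers": 0}
    - {"x": 0,"y": 0,"z": 0.1,"turn": 0,"fingers": 0}
    - {"x": 0,"y": 0,"z": 0,"turn": 0,"fingers": 0}

```text
clock: 32.72
position: [578.4, -260.4, 14.8]
ee_rot: [0.982, 0.189, 0.0, 0.0]
contact_force: [-0.5, 0.1, -1.3]
gripper_width: 16.3
```

```bash
python3 -c "
from h import *
go([579,-262,22],21.8)
snap('side','s20');snap('wrist','w20')
z=np.load('pics/s20.npz');cv2.imwrite('pics/s20z.png',cv2.resize(z['im'][220:340,280:400,::-1],None,fx=5,fy=5,interpolation=cv2.INTER_CUBIC))
p,im=cloud('s20')
for u,v in [(x,y) for x,y in [(354,262),(350,265),(358,262),(340,285),(330,300),(326,305)]]: print(u,v,p[v,u].round(1),im[v,u])"
```

```text
t 32.72 pos [ 578.4 -260.4   14.8] yaw 21.76 shift cm [-0.    0.17 -0.72] norm 0.74 F [-0.5  0.1 -1.3] w 16.3 tilt [ 1.e-04 -1.e-04 -1.e+00]
turn -0.04
354 262 [ 564.1 -293.5  145.2] [28 30 31]
350 265 [ 567.2 -277.3  121.1] [58 59 65]
358 262 [ 573.2 -297.   143.6] [38 43 45]
340 285 [ 555.3 -261.7   46.3] [154 111  76]
330 300 [ 506.9 -287.2   43.1] [196 133  81]
326 305 [ 490.4 -294.    41.4] [199 135  83]
```

View pics/s20z.png

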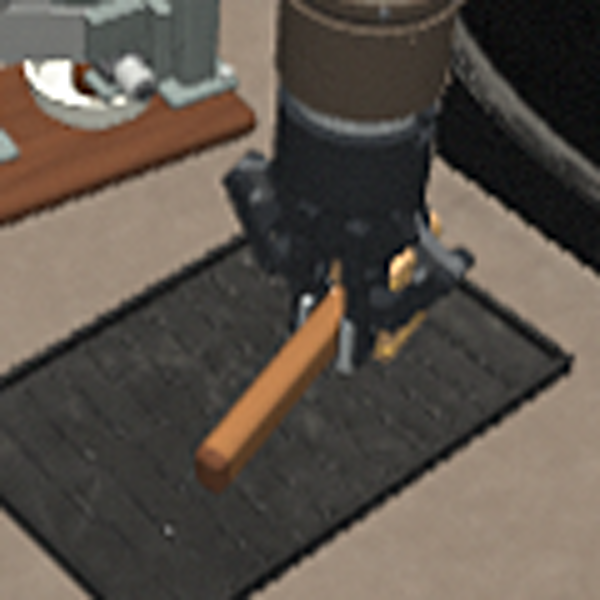

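servo_tool:
  rows:
    - {"x": 0,"y": 0,"z": 0.1,"turn": 0,"fingers": 0}
    - {"x": 0,"y": 0,"z": 0,"turn": 0,"fingers": 0}
    - {"x": 0,"y": 0,"z": 0,"turn": 0,"fingers": 0}

```text
clock: 33.07
position: [578.4, -260.5, 14.6]
ee_rot: [0.982, 0.189, 0.0, 0.0]
contact_force: [-1.8, 2.1, 5.1]
gripper_width: 16.1
```

The force is now 5 N, so it's touching down. I'll release it.

servo_tool:
  rows:
    - {"x": 0,"y": 0,"z": 0,"turn": 0,"fingers": 2}
    - {"x": 0,"y": 0,"z": 0,"turn": 0,"fingers": 3}
    - {"x": 0,"y": 0,"z": 0,"turn": 0,"fingers": 5}
    - {"x": 0,"y": 0,"z": 0,"turn": 0,"fingers": 7}
    - {"x": 0,"y": 0,"z": 0,"turn": 0,"fingers": 7}
    - {"x": 0,"y": 0,"z": 0,"turn": 0,"fingers": 7}
    - {"x": 0,"y": 0,"z": -1,"turn": 0,"fingers": 7}
    - {"x": 0,"y": 0,"z": -3,"turn": 0,"fingers": 7}
    - {"x": 0,"y": 0,"z": -4,"turn": 0,"fingers": 7}
    - {"x": 0,"y": 0,"z": -4,"turn": 0,"fingers": 7}

```text
clock: 33.9
position: [577.6, -260.4, 135.0]
ee_rot: [0.982, 0.189, -0.001, -0.0]
contact_force: [0.5, -0.7, -0.2]
gripper_width: 70.0
```

servo_tool:
  rows:
    - {"x": -2,"y": 0,"z": -2,"turn": 0,"fingers": 7}
    - {"x": -3.5,"y": 0,"z": -1,"turn": 0,"fingers": 7}
    - {"x": -3.8,"y": 0,"z": 0,"turn": 0,"fingers": 7}
    - {"x": -3.8,"y": 0,"z": 0,"turn": 0,"fingers": 7}
    - {"x": -2,"y": 0,"z": 0,"turn": 0,"fingers": 7}
    - {"x": 0,"y": 0,"z": 0,"turn": 0,"fingers": 7}
    - {"x": 0,"y": 0,"z": 0,"turn": 0,"fingers": 7}
    - {"x": 0,"y": 0,"z": 0,"turn": 0,"fingers": 7}

```text
clock: 34.57
position: [438.9, -316.6, 164.6]
ee_rot: [0.982, 0.189, 0.001, 0.001]
contact_force: [-0.0, 0.7, -0.3]
gripper_width: 69.9
```

```bash
python3 -c "
from h import *
go([579,-262,22],21.8)
snap('side','s21');snap('top','t21')
p,im=cloud('s21')
m=(p[...,2]>68)&(p[...,2]<82)&(abs(p[...,0]-613)<60)&(abs(p[...,1]+246)<50);print(p[m].mean(0))
z=np.load('pics/s21.npz');cv2.imwrite('pics/s21z.png',cv2.resize(z['im'][160:340,180:400,::-1],None,fx=3.3,fy=3.3,interpolation=cv2.INTER_CUBIC))"
```

```text
t 34.57 pos [ 438.9 -316.6  164.6] yaw 21.76 shift cm [15.02  0.11 14.28] norm 20.72 F [-0.   0.7 -0.3] w 69.9 tilt [ 1.6e-03 -7.0e-04 -1.0e+00]
turn -0.04
[ 616.35903498 -247.71246508   72.95980913]
```

View pics/s21z.png

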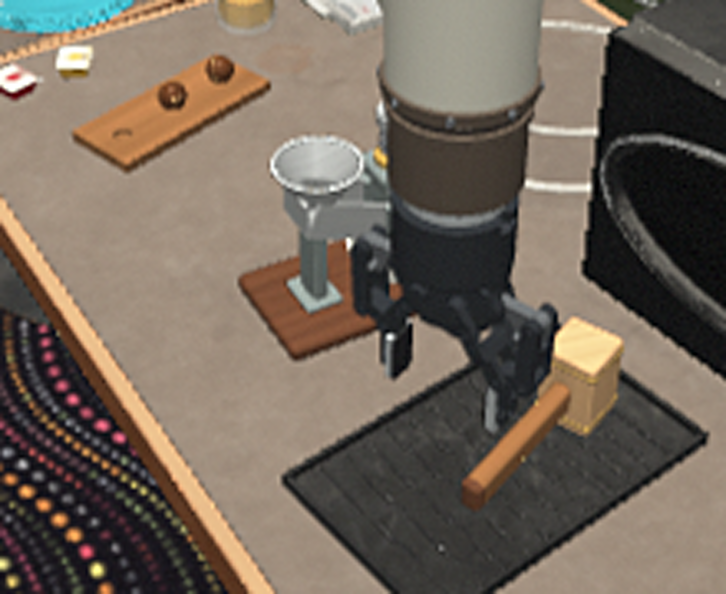

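View pics/t21.png

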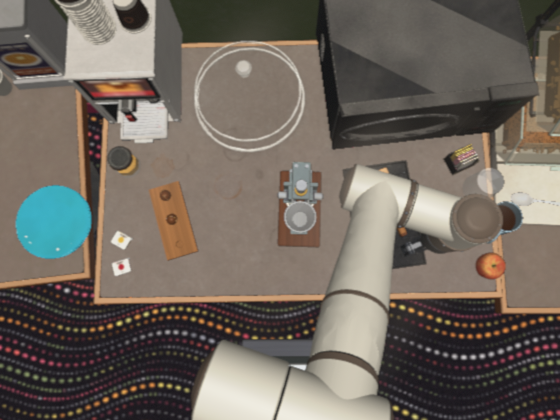

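The mallet stands flat on the tray with its head at (590,375) in the crop. Two nuts are still on the board, and the gripper is clear of everything. I saw the nut in the bowl in the previous two side views, so I'm handing the job in.

```bash
python3 -c "
from h import *
arm.job_done();print(arm.read_state()['clock'])"
```

```text
the job is handed in; nothing more can be done
the job is handed in; nothing more can be done
```

The nut is in the white bowl and the mallet is back on its black tray, but it took two blows. I handed the job in at about 34.7 s.

- **First blow:** I dropped the near nut from the board into the funnel and it rolled in under the pin. The first mallet blow left it jammed in the jaws, with its centre about 63 mm above the table. By then I had already put the mallet back on the tray, and I only found the jam when I looked from there.
- **Second blow:** I picked the mallet up again and struck harder and deeper. The side view then showed the nut in the bowl and the pin sprung back up. The gripper itself never touched the pin.
- **Mallet:** it turned and slid a little in the grip on the second blow. I set it down by feel, and it stands upright where it started.
- **Last pictures:** the other two nuts are on the board, the mallet is on the tray and the gripper is clear. The arm hid the bowl in the final side view, so the last sightings of the nut there are from the two previous ones, the later at 32.7 s.
- **Force on the second blow:** the highest reading I saw at the wrist was about 104 N, against the 120 N limit. Readings come only at the end of each move, so I can't rule out a brief higher peak.

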